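# Unload the T-slot dock onto the drip rail

## Robot

A 7-joint arm with a two-finger parallel gripper is mounted at the origin on a cart in front of the work surface, level with it; the furniture and walls round the work are solid. World frame = base frame: x ahead of the robot, y to its left, z up, the work surface at z = 0. Lengths are in m, angles in rad, forces in N, time in s.
With the tool pointing down it reaches from about 0.4 to 0.875 m from the base axis. Payload 4.4 kg.
Tool frame: the origin (TCP) lies at the very end of the fingers, on their centre line; the grasp point (between the pads) lies 19 mm behind it; x points along the fingers, y is the direction in which the jaws open and shut, and the axes are right-handed (so a half turn about x gives the same grasp; the last joint's range is limited). The gripper opens to 85 mm and grips with 20 to 120 N. Pads are 22 mm wide; open, the fingers measure 114 mm over their backs; the gripper's body (76 mm by 85 mm) begins 54 mm behind the grasp point. The pads swing forward as they close: fully open they stand 13 mm farther back than shut.
Start: joints at [1.057, 0.628, 0.038, 1.517, -0.027, 0.996, -0.02], TCP at [0.281, -0.586, 0.231] pointing down, gripper open.
Joint ranges: [-3.06, 3.06], [-0.37, 2.12], [-1.25, 1.32], [0.18, 2.47], [-1.1, 4.24], [0.23, 1.98], [-2.94, 2.94]. Speed limits (rad/s): [2.57, 2.57, 3.14, 3.14, 3.14, 3.14, 3.14].

## Interface

Orientations are given as a unit quaternion [w, x, y, z].
In Python, from bench import robot gives the robot as it stands.
- The arm moves only by the tool drive_tool, never from a script. Its argument "commands" is a list of rows, each a list of 7 numbers: the gripper command: -1 is shut, 1 is fully open, values between are in proportion, then the shift along the tool's x, y, z in m, then the turn, a rotation vector about the tool's x, y, z in degrees. In form: [[gripper, dx, dy, dz, rx, ry, rz], ...]. A call has 1 to 12 rows; each row shifts and turns the commanded pose from where the row before left it, along the tool's axes as they then stand; what a row does not reach is not made up. A row lasts 1/12 s, in which the tool goes at most 41.7 mm and 7.16 degrees, less where a joint would pass 70% of its speed; a pose out of reach is approached as far as the arm can. A call is refused whole if a number of a shift passes 0.0417 or a number of a turn 7.16, either way. A call with a gripper value outside its range is refused whole. The fingers move at their own pace and stop on an object; the grip force is fixed at half the most. Time passes only in rows, so rows that do not move let the fingers close. It gives the time, the measured TCP pose, the force and the opening at its end, in the units of the state.
- robot.sense(): the state, without advancing time (a new reading comes with each control period).
- robot.grab_frame(name): name is "scene" or "side" or "wrist"; returns (picture, depth): 400x640x3 uint8, red, green, blue; 400x640 float32, m along the optical axis (not along the pixel's ray), 0 where there is no reading.
- robot.camera_params(name): a dict with "fx", "fy", "cx", "cy" (pixels), "R" (3x3) and "t" (3): a world point X has camera coordinates R X + t; the wrist camera has in their place "T_tool_cam" (4x4, takes a point from camera to tool coordinates, whose origin is the TCP and whose axes are the tool frame's). Camera axes: x right, y down, z forward; pixel columns grow to the right and rows downward; lengths in m; the calibration is good to about 2 mm. A picture is of the moment at which its call begins: read the wrist's pose just before it. camera_params takes no time and is no camera call.
- robot.sign_off(): hands the job in, once; it reports no verdict.
The state is a dict: "time": time; "qpos": joint angles; "joint_velocities": joint speeds; "tau": joint torques, N m; "ee_pos": TCP position; "tool_rot": TCP orientation; "wrist_force": force on the tool from outside, world axes, zero at the start; "wrist_torque": the same for the moment, N m; "gripper_width": finger opening in m.
Only numpy, scipy, OpenCV 4.12 (cv2) and the standard library are available. Lean on these libraries where they do the work, as an engineer would, in place of code of your own. Each camera call takes 0.05 s, during which the arm holds its last target. There are 200 camera calls.

## Task

Slide the black stop out of the open end of the T-slot dock and put it aside, then take out every hanger the same way (along the slot to its open end, then up). Hook each hanger over the bar of the drip rail at the open half and slide it along until it hangs, upright and let go, wholly between the two white guard strips. When all are hung, slide the stop back into the open end of the slot until all of its foot is inside, and leave the other things on the bench alone.

Things in the scene. Friction and masses are not known exactly. Their poses are not given: they have to be found in the camera images.
- dock_mouth (a point): Middle of the open (-y) end of the dock's T-slot, on the slot floor, 12 mm above the bench; +y points along the slot into the dock, z up. Slot: 250 mm long, shut at +y by a black plate, 40 mm wide and 11.5 high inside, mouth between the lips 16 wide, lips' top 19.5 above the slot floor. A T-foot leaves or enters only lengthwise through the open end.
- dock: The dock: aluminium block with the T-slot, fixed to the bench, 72 (x) x 250 (y) x 31.5 mm; origin at the centre of its underside, axes as dock_mouth. Beyond its open end the bench is clear.
- rail_top (a point): Drip rail: middle of the top face of its steel bar, 150 mm above the bench, z up. Bar 16 mm wide (x), 12 thick, along y, free from y -151 to +151; end posts rise 12 mm above it and act as end stops. A hanger with its x along the rail's +x is hooked from the -x side, lip leading over the bar, then lowered till its crown rests on the bar (foot 40 mm above the bench).
- drip_rail: Base plate of the drip rail, white, 100 x 330 x 12 mm, fixed; origin under its centre, axes as rail_top. Along the half y < 0, from y 0 to -158 mm, two white guard strips run beside the bar at x +-32 to +-38 mm, 85 to 125 mm above the bench: no hanger can be hooked on there, only slid in from the open half y > 0. Three fit one behind another, 40 mm apart.
- hanger1_tab (a point): Centre of the hanger's grip tab, 138 mm above its foot's underside. The tab, the top of the hanger, is 16 mm thick (x), 30 wide (y), 40 tall; grip it from above across x. Hanger: grey C-shape, 40 (x) x 36 (y) x 158 mm, 0.15 kg; up to three alike, absent ones read None. It starts upright in the dock's slot, axes parallel to the dock's.
- hanger2_tab (a point): Centre of the hanger's grip tab, 138 mm above its foot's underside. The tab, the top of the hanger, is 16 mm thick (x), 30 wide (y), 40 tall; grip it from above across x. Hanger: grey C-shape, 40 (x) x 36 (y) x 158 mm, 0.15 kg; up to three alike, absent ones read None. It starts upright in the dock's slot, axes parallel to the dock's.
- hanger3_tab (a point): Centre of the hanger's grip tab, 138 mm above its foot's underside. The tab, the top of the hanger, is 16 mm thick (x), 30 wide (y), 40 tall; grip it from above across x. Hanger: grey C-shape, 40 (x) x 36 (y) x 158 mm, 0.15 kg; up to three alike, absent ones read None. It starts upright in the dock's slot, axes parallel to the dock's.
- hanger1: Same hanger, origin under its foot's centre; heights from there, mm: T-foot 36 x 36 x 8 on a neck 12 thick (x); cross-bar and steel weight from 22 to 46; spine at x -20 to -12; crown 110 to 118, x -20 to 20; hook lip under the crown at x 12 to 20, down to 95. So the hook is open to +x between heights 46 and 95, and 24 wide inside.
- hanger2: Same hanger, origin under its foot's centre; heights from there, mm: T-foot 36 x 36 x 8 on a neck 12 thick (x); cross-bar and steel weight from 22 to 46; spine at x -20 to -12; crown 110 to 118, x -20 to 20; hook lip under the crown at x 12 to 20, down to 95. So the hook is open to +x between heights 46 and 95, and 24 wide inside.
- hanger3: Same hanger, origin under its foot's centre; heights from there, mm: T-foot 36 x 36 x 8 on a neck 12 thick (x); cross-bar and steel weight from 22 to 46; spine at x -20 to -12; crown 110 to 118, x -20 to 20; hook lip under the crown at x 12 to 20, down to 95. So the hook is open to +x between heights 46 and 95, and 24 wide inside.
- stop_block (a point): Centre of the stop's black block, 43 mm above its foot's underside. Stop: block 26 (x) x 36 (y) x 42 mm on a neck 12 mm thick (x) and a T-foot 36 x 36 x 8 mm; 64 mm tall, 0.2 kg, heavy foot. Grip the block across x. It starts in the slot at the open end, axes parallel to the dock's, and stands by itself on the bench.
- stop: The stop; origin at the centre of its foot's underside.
- lab_timer: White timer 64 x 64 x 18 mm, lying near the dock on its far (+x) side; bystander.
- marker_black: Black marker pen 133 mm long, lying near the drip rail on its far (+x) side; bystander.
- reagent_b: White bottle with blue cap, 48 mm across, 98 mm tall, in the middle behind dock and rail; origin at its foot; bystander.
Not all that is in view belongs to the job. There is more than one size of the stop; the job needs the smaller.

How it is judged:
On the way, in this order (a step that is already met when the one before it is completed fails the run):
1. the stop is out of the T-slot ((y of stop_block in the frame of dock_mouth below -0.019 m or z of stop_block in the frame of dock_mouth above 0.07 m)), for 0.1 s.
2. every hanger hangs on the bar, upright, wholly between the guard strips (x of hanger1_tab in the frame of rail_top between -0.009 and 0.009 m and y of hanger1_tab in the frame of rail_top between -0.15 and -0.015 m and z of hanger1_tab in the frame of rail_top between 0.022 and 0.034 m and angle between each of hanger1_tab, hanger2_tab, hanger3_tab's own z axis and vertical below 0.15 rad and x of hanger2_tab in the frame of rail_top between -0.009 and 0.009 m and y of hanger2_tab in the frame of rail_top between -0.15 and -0.015 m and z of hanger2_tab in the frame of rail_top between 0.022 and 0.034 m and x of hanger3_tab in the frame of rail_top between -0.009 and 0.009 m and y of hanger3_tab in the frame of rail_top between -0.15 and -0.015 m and z of hanger3_tab in the frame of rail_top between 0.022 and 0.034 m), for 0.2 s.
At the end, for the whole second after the job is handed in: Every hanger hangs upright (0.15 rad) with its crown on the bar, its middle at least 15 mm past the start of the guard strips; the stop stands upright in the T-slot, block centre 13 to 120 mm in from the open end; all at rest (all of step 2 and x of stop_block in the frame of dock_mouth between -0.005 and 0.005 m and y of stop_block in the frame of dock_mouth between 0.013 and 0.12 m and z of stop_block in the frame of dock_mouth between 0.037 and 0.049 m and angle between stop_block's own z axis and vertical below 0.15 rad and linear speed of each of hanger1, hanger2, hanger3, stop below 0.02 m/s); the robot touches nothing.
It fails at once if a bystander is moved by more than 30 mm (distance of any of lab_timer, marker_black, reagent_b from where it was at the start of the episode above 0.03 m).
Of hanger1, hanger2, hanger3 only 2 to 3 are there at a start; the rules pass over those that are not, and their reading is None.
At some moment in a run one of stop may be knocked a few centimetres aside while the robot is not near it.
Once in a run the grip may slacken for a moment while it holds something.
It also fails if it takes over 210 s, if anything falls off the work surface, if the arm or the gripper's body presses on something with over 40 N, if the wrist force passes 120 N, or if a joint passes its speed limit or range.

## Working session

There is one attempt and no reset: what is moved stays moved. The work goes in short steps, Python scripts to look and compute and a tool call to move; the robot and the scene stay as the last step left them, time stands still between calls to the robot, and variables do not carry over. Pictures are saved under pics/ and viewed, about 12 in all and at most 16, crops included, and the job is handed in when it is done.

Besides the shell and the picture viewer there is one more tool, called after "Emit:" as a command line: name --pt "numbers of a row" for each row, then --argument value for the rest. drive_tool: Moves the arm, as the interface text tells. Its arguments: {"type":"object","properties":{"commands":{"type":"array","items":{"type":"array","items":{"type":"number"}}}},"required":["commands"]}

```bash
ls; mkdir -p pics; python3 - <<'E'
from bench import robot
import cv2,numpy as np
s=robot.sense();print(s)
for n in("scene","side"):
    p,d=robot.grab_frame(n);cv2.imwrite(f"pics/{n}0.png",p[:,:,::-1]);np.savez(f"{n}0.npz",p=p,d=d)
    print(n,robot.camera_params(n))
print(robot.camera_params("wrist"))
E
```

```text
pics
{'time': 0.0, 'qpos': array([ 1.05722927,  0.62934004,  0.03845567,  1.51837727, -0.02700744,
        0.99629425, -0.01999573]), 'joint_velocities': array([-0.00112141,  0.00161513, -0.0013806 ,  0.00043509, -0.00086218,
        0.0001562 , -0.00045037]), 'tau': array([-8.04729552e-05, -5.63405836e+01,  1.22631390e+00, -1.93440539e+01,
        1.10507780e-02,  1.05073774e-02, -2.42772347e-05]), 'ee_pos': array([ 0.28116855, -0.58534417,  0.23039032]), 'tool_rot': array([-0.15633347, -0.68930139, -0.15763946,  0.68961819]), 'wrist_force': array([ 1.60382724,  0.06803494, -0.28290074]), 'wrist_torque': array([0.0090808 , 0.02012083, 0.0475103 ]), 'gripper_width': 0.08525254396482558}
scene {'fx': 492.9829135732799, 'fy': 492.9829135732799, 'cx': 323.8274970657421, 'cy': 205.9635523118878, 'R': array([[-0.7308441 , -0.68207362,  0.02534721],
       [-0.39104021,  0.38798552, -0.83459858],
       [ 0.55942333, -0.61987322, -0.55027514]]), 't': array([0.38837019, 0.30428466, 1.018619  ])}
side {'fx': 368.7543771549268, 'fy': 368.7543771549268, 'cx': 319.3978789938128, 'cy': 196.35495411972494, 'R': array([[ 0.99572079, -0.09060501, -0.01818907],
       [-0.05571301, -0.43151543, -0.90038353],
       [ 0.07373039,  0.89754396, -0.43471676]]), 't': array([-0.55947438,  0.11382406,  0.92204541])}
{'fx': 309.3425480084135, 'fy': 309.3425480084135, 'cx': 318.4830519917181, 'cy': 198.73890504978021, 'T_tool_cam': array([[ 4.36363507e-04, -2.70505046e-01,  9.62718458e-01,
        -1.42775373e-01],
       [ 9.99999088e-01,  1.34853619e-03, -7.43491149e-05,
        -3.57401736e-04],
       [-1.27814887e-03,  9.62717613e-01,  2.70505387e-01,
        -6.73789978e-02],
       [ 0.00000000e+00,  0.00000000e+00,  0.00000000e+00,
         1.00000000e+00]])}
```

View pics/scene0.png

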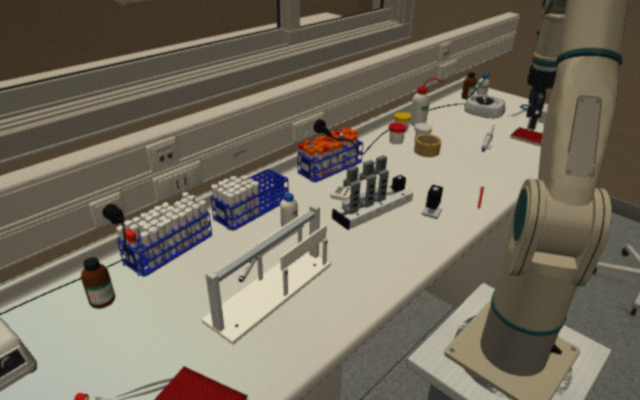

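View pics/side0.png

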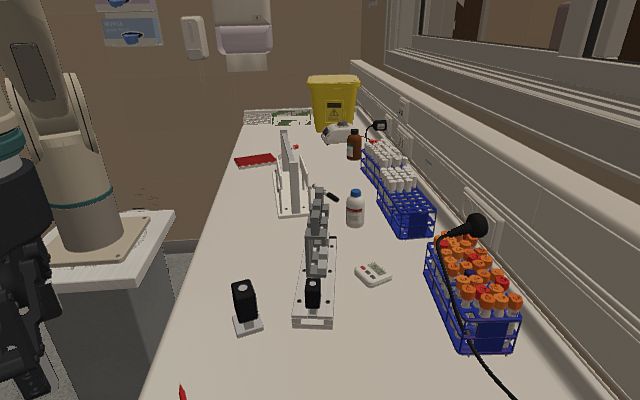

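Scene view: rail at (265,270), dock at (370,205) with three hangers, stop in the dock's open end (399,183). A larger black-topped stop stands on the bench at (433,200). In the side view the candidates are (313,292), which is smaller and in the slot mouth, and (245,300), which is larger. The one in the slot fits the description.

```bash
cat > h.py <<'E'
import numpy as np,cv2
from bench import robot
def cloud(n,p,d,tp=None):
    c=robot.camera_params(n);v,u=np.mgrid[:400,:640]
    X=np.stack([(u-c['cx'])/c['fx']*d,(v-c['cy'])/c['fy']*d,d],-1)
    if n=='wrist':
        T=c['T_tool_cam'];X=X@T[:3,:3].T+T[:3,3];R,t=tp;W=X@R.T+t
    else: W=(X-c['t'])@c['R']
    W[d<=0]=np.nan;return W
def pose():
    s=robot.sense();w,x,y,z=s['tool_rot']
    from scipy.spatial.transform import Rotation as Ro
    return Ro.from_quat([x,y,z,w]).as_matrix(),np.array(s['ee_pos'])
E
python3 - <<'E'
from h import *
C=[]
for n in("scene","side"):
    z=np.load(n+"0.npz");W=cloud(n,z['p'],z['d']).reshape(-1,3);c=z['p'].reshape(-1,3)
    print(n)
    def box(name,m):
        q=W[m]; 
        if len(q)<5: print(name,len(q));return
        r=cv2.minAreaRect((q[:,:2]*1000).astype(np.float32));print(name,len(q),np.round(np.median(q,0),3),[np.round(a,1) for a in r],np.round(q[:,2].max(),3))
    x,y,h=W.T;wk=(x>.35)&(x<1.0)&(abs(y)<.6)
    mm=wk&(h>.05)&(h<.24)
    # connected comps on a 5mm grid
    g=np.zeros((140,260),np.uint8);ix=((x[mm]-.35)/.005).astype(int);iy=((y[mm]+.65)/.005).astype(int);g[ix,iy]=1
    k,l,st,ce=cv2.connectedComponentsWithStats(g)
    lab=l[ix,iy];idx=np.where(mm)[0]
    for i in range(1,k):
        if (lab==i).sum()>40: 
            m=np.zeros(len(W),bool);m[idx[lab==i]]=1;box("comp",m);print("   col",np.median(c[m],0))
    box("docktop",wk&(h>.027)&(h<.036)&(y<0)&(y>-.45)&(x>.5)&(x<.75))
E
```

```text
scene
comp 250 [ 0.398 -0.305  0.078] [array([ 403.7, -321.1]), array([35.2, 53.2]), np.float64(16.6)] 0.09
   col [15.5 16.  16.5]
comp 843 [0.459 0.155 0.106] [array([459. , 146.9]), array([ 15.4, 159.5]), np.float64(4.4)] 0.129
   col [108. 102.  88.]
comp 1807 [0.484 0.287 0.148] [array([490.7, 226.9]), array([ 28.3, 335.4]), np.float64(4.7)] 0.165
   col [110. 107.  98.]
comp 153 [ 0.517 -0.307  0.07 ] [array([ 522.5, -312.6]), array([37.3, 32.2]), np.float64(76.4)] 0.08
   col [17. 17. 17.]
comp 451 [ 0.525 -0.225  0.122] [array([ 533.3, -230.6]), array([35.9, 44. ]), np.float64(77.2)] 0.174
   col [54. 54. 51.]
comp 497 [ 0.534 -0.176  0.121] [array([ 541. , -183.1]), array([36.3, 45.8]), np.float64(77.6)] 0.173
   col [55. 55. 51.]
comp 536 [ 0.543 -0.119  0.119] [array([ 550.2, -126. ]), array([36.7, 44.7]), np.float64(80.5)] 0.174
   col [55. 55. 52.]
comp 343 [0.53  0.16  0.091] [array([533.8, 151.8]), array([ 15.6, 157.7]), np.float64(3.9)] 0.129
   col [111. 107.  93.]
comp 307 [0.647 0.02  0.076] [array([652.2,  17.4]), array([45.7, 41.7]), np.float64(25.5)] 0.103
   co
[... 2277 characters left out ...]
e+02, 6.000e-01]), array([36.8, 42.3]), np.float64(44.8)] 0.101
   col [111. 104. 107.]
comp 241 [0.737 0.49  0.082] [array([739.7, 496.5]), array([38.3, 53.4]), np.float64(82.9)] 0.118
   col [61. 36. 19.]
comp 29651 [ 0.842 -0.383  0.156] [array([7.957e+02, 1.000e-01]), array([1199.3,  110.1]), np.float64(89.5)] 0.24
   col [96. 89. 79.]
comp 158 [ 0.901 -0.473  0.051] [array([ 900.4, -452.7]), array([  3.6, 204.4]), np.float64(0.1)] 0.054
   col [81. 70. 56.]
comp 57 [ 0.901 -0.263  0.051] [array([ 901. , -259.6]), array([169.8,   2.8]), np.float64(89.7)] 0.053
   col [79. 68. 56.]
docktop 1379 [ 0.548 -0.264  0.032] [array([ 624.8, -212.4]), array([423.3, 249.6]), np.float64(90.0)] 0.036
```

```bash
python3 - <<'E'
from h import *
R,t=pose();print("tool x,y,z cols\n",R.round(3),t.round(4))
for n in("scene","side"):
    z=np.load(n+"0.npz");W=cloud(n,z['p'],z['d']).reshape(-1,3)
    x,y,h=W.T;print(n)
    for nm,cx,cy in(("h1",.535,-.232),("h2",.542,-.185),("h3",.551,-.127)):
        q=W[(np.hypot(x-cx,y-cy)<.026)&(h>.166)&(h<.180)];
        r=cv2.minAreaRect((q[:,:2]*1000).astype(np.float32));print(nm,len(q),[np.round(a,1) for a in r],q[:,2].mean().round(4))
    q=W[(np.hypot(x-.522,y+.315)<.035)&(h>.073)&(h<.083)];r=cv2.minAreaRect((q[:,:2]*1000).astype(np.float32));print("stop",len(q),[np.round(a,1) for a in r],q[:,2].mean().round(4))
    dx,dy=np.array([.987,-.160]),np.array([.160,.987])
    P=W[:,:2]-[.538,-.21];u=P@dx;v=P@dy
    m=(abs(u)<.042)&(abs(v)<.15)&(h>.028)&(h<.035);q=W[m]
    r=cv2.minAreaRect((q[:,:2]*1000).astype(np.float32));print("dock",m.sum(),[np.round(a,1) for a in r],q[:,2].mean().round(4),"u",np.percentile(u[m],[1,99]),"v",np.percentile(v[m],[1,99]))
    # rail bar top
    m=(h>.145)&(h<.156)&(abs(x-.49)<.03)&(y>.085)&(y<.36);q=W[m]
    pf=np.polyfit(q[:,1],q[:,0],1);r=cv2.minAreaRect((q[:,:2]*1000).astype(np.float32));print("bar",m.sum(),pf,[np.round(a,1) for a in r],q[:,2].mean().round(4))
    m=(abs(x-.49)<.07)&(abs(y-.227)<.2)&(h>.008)&(h<.016);q=W[m];r=cv2.minAreaRect((q[:,:2]*1000).astype(np.float32));print("base",m.sum(),[np.round(a,1) for a in r])
    m=(h>.157)&(h<.17)&(abs(x-.49)<.05)&(y>.03)&(y<.42);q=W[m]
    for s in(q[q[:,1]>.22],q[q[:,1]<.22]):
        if len(s): print("post",len(s),s.min(0).round(3),s.max(0).round(3))
E
```

```text
tool x,y,z cols
 [[-0.001  0.433 -0.901]
 [ 0.002 -0.901 -0.433]
 [-1.    -0.002  0.   ]] [ 0.2812 -0.5854  0.2305]
scene
h1 40 [array([ 536.3, -229.8]), array([32.7, 18.7]), np.float64(83.4)] 0.1701
h2 42 [array([ 543.5, -182.7]), array([30.9, 20.3]), np.float64(79.8)] 0.1703
h3 47 [array([ 551.2, -124.3]), array([32.2, 18.6]), np.float64(87.7)] 0.1698
stop 66 [array([ 523.3, -313. ]), array([35.1, 30.6]), np.float64(76.4)] 0.0763
dock 595 [array([ 537. , -215.9]), array([260.8,  78.9]), np.float64(81.8)] 0.0321 u [-0.03662183  0.03557112] v [-0.13224051  0.12274927]
bar 740 [-0.07884944  0.50666674] [array([490.7, 222.4]), array([ 20.1, 275.4]), np.float64(4.7)] 0.15
base 3661 [array([490.5, 228. ]), array([104.5, 333.4]), np.float64(4.5)]
post 79 [0.465 0.378 0.157] [0.49  0.393 0.165]
post 50 [0.491 0.062 0.157] [0.516 0.081 0.165]
side
h1 86 [array([ 535.2, -235. ]), array([30.5, 15.8]), np.float64(80.2)] 0.1702
h2 72 [array([ 542.9, -187.9]), array([28.7, 15.8]), np.float64(82.6)] 0.17
h3 58 [array([ 551.2, -131.2]), array([28.4, 14.7]), np.float64(84.5)] 0.1703
stop 211 [array([ 522.3, -317.6]), array([36.6, 26.3]), np.float64(84.9)] 0.0766
dock 1504 [array([ 537.2, -220.5]), array([259.1,  72.2]), np.float64(81.0)] 0.0324 u [-0.03433152  0.03674147] v [-0.13830607  0.1129419 ]
bar 150 [-0.07709079  0.50712632] [array([489.7, 231.9]), array([ 15.6, 247.3]), np.float64(4.4)] 0.1509
base 846 [array([490.6, 222.5]), array([ 99.6, 331.3]), np.float64(4.4)]
post 21 [0.467 0.37  0.157] [0.488 0.386 0.165]
post 36 [0.492 0.059 0.157] [0.513 0.073 0.164]
```

Emit:
drive_tool --pt "1 0 0 0 -6.98 0 0" --pt "1 0 0 0 -6.98 0 0" --pt "1 0 0 0 -6.98 0 0" --pt "1 0 0 0 -6.98 0 0" --pt "1 0 0 0 -6.98 0 0" --pt "1 0 0 0 -6.98 0 0" --pt "1 0 0 0 -6.98 0 0" --pt "1 0 0 0 -6.98 0 0" --pt "1 0 0.022 -0.0335 0 0 0" --pt "1 0 0.022 -0.0335 0 0 0" --pt "1 0 0.022 -0.0335 0 0 0" --pt "1 0 0.022 -0.0335 0 0 0"

```text
time: 1.1
ee_pos: [0.3888, -0.4649, 0.2309]
tool_rot: [0.461, 0.536, 0.462, -0.536]
wrist_force: [0.8, -0.2, 0.2]
gripper_width: 0.0851
```

Emit:
drive_tool --pt "1 0.014 0.022 -0.0335 0 0 0" --pt "1 0.014 0.022 -0.0335 0 0 0" --pt "1 0.014 0.022 -0.0335 0 0 0" --pt "1 0.014 0.022 -0.0335 0 0 0" --pt "1 0.014 0.022 -0.0335 0 0 0" --pt "1 0 0 0 0 0 0"

```text
time: 1.6
ee_pos: [0.5251, -0.3086, 0.16]
tool_rot: [0.463, 0.535, 0.467, -0.53]
wrist_force: [0.6, 1.3, -0.2]
gripper_width: 0.086
```

```bash
cat >> h.py <<'E'
def rel(px,py,pz,yaw):
    "tool-frame shift from measured TCP to world point; yaw error of tool y vs yaw deg (tool rx = -err)"
    R,t=pose();d=R.T@(np.array([px,py,pz])-t);y=np.degrees(np.arctan2(R[1,1],R[0,1]))
    s=robot.sense();print("t",round(s['time'],2),"tcp",t.round(4),"F",np.round(s['wrist_force'],1),"w",round(s['gripper_width'],4),"shift",d.round(4),"yaw",y.round(2),"rx",(y-yaw).round(2),"tilt",np.degrees(R.T@[0,0,-1])[1:].round(2))
def wr(name):
    tp=pose();p,d=robot.grab_frame("wrist");cv2.imwrite(f"pics/{name}.png",p[:,:,::-1]);return p,d,cloud("wrist",p,d,tp)
E
python3 - <<'E'
from h import *
rel(.5228,-.3153,.047,-8.5)
p,d,W=wr("w1")
x,y,h=W.reshape(-1,3).T
q=W.reshape(-1,3)[(np.hypot(x-.522,y+.315)<.035)&(h>.070)&(h<.085)]
r=cv2.minAreaRect((q[:,:2]*1000).astype(np.float32));print(len(q),r,q[:,2].mean())
E
```

```text
t 1.6 tcp [ 0.5251 -0.3086  0.16  ] F [ 0.6  1.3 -0.2] w 0.086 shift [ 0.1129 -0.0014  0.0079] yaw -7.76 rx 0.74 tilt [-0.01  0.5 ]
1462 ((520.497314453125, -316.0484619140625), (36.12203598022461, 25.679061889648438), 81.75582885742188) 0.07579048370355833
```

View pics/w1.png

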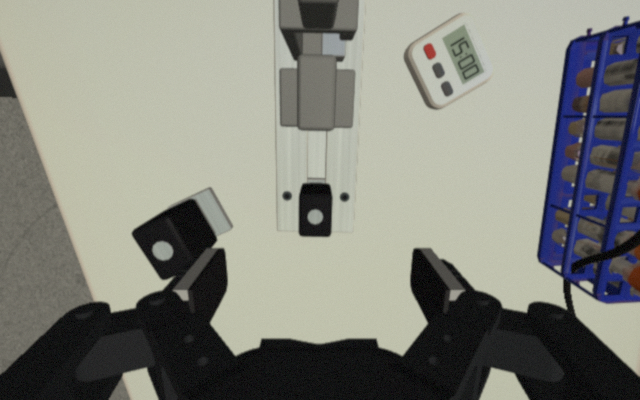

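Emit:
drive_tool --pt "0.3 0.03 -0.0027 0.0127 0.5 0 0" --pt "0.3 0.03 0 0 0 0 0" --pt "0.3 0.025 0 0 0 0 0" --pt "0.3 0.02 0 0 0 0 0" --pt "0.3 0.005 0 0 0 0 0" --pt "0.3 0 0 0 0 0 0" --pt "0.3 0 0 0 0 0 0"

```text
time: 2.23
ee_pos: [0.5149, -0.3327, 0.0533]
tool_rot: [0.459, 0.538, 0.459, -0.538]
wrist_force: [0.4, 0.3, 0.4]
gripper_width: 0.056
```

```bash
python3 - <<'E'
from h import *
rel(.5206,-.321,.047,-8.4)
E
```

```text
t 2.23 tcp [ 0.5149 -0.3327  0.0533] F [0.4 0.3 0.4] w 0.056 shift [ 0.0062  0.0038 -0.0124] yaw -9.05 rx -0.65 tilt [-0.03 -0.03]
```

Emit:
drive_tool --pt "0.3 0.006 0.0038 -0.012 -0.65 0 0" --pt "0.3 0 0 0 0 0 0" --pt "0.3 0 0 0 0 0 0" --pt "-1 0 0 0 0 0 0" --pt "-1 0 0 0 0 0 0" --pt "-1 0 0 0 0 0 0" --pt "-1 0 0 0 0 0 0" --pt "-1 0 0 0 0 0 0" --pt "-1 0 0 0 0 0 0"

```text
time: 2.98
ee_pos: [0.5208, -0.3213, 0.0473]
tool_rot: [0.463, 0.535, 0.462, -0.535]
wrist_force: [0.3, -0.9, 5.3]
gripper_width: 0.0251
```

```bash
python3 - <<'E'
from h import *
rel(.5206,-.321,.047,-8.4)
E
```

```text
t 2.98 tcp [ 0.5208 -0.3213  0.0473] F [ 0.3 -0.9  5.3] w 0.0251 shift [ 0.0003 -0.0003 -0.0002] yaw -8.37 rx 0.03 tilt [-0.06 -0.04]
```

Emit:
drive_tool --pt "-1 0 0 0.015 0 0 0" --pt "-1 0 0 0.015 0 0 0" --pt "-1 0 0 0.015 0 0 0" --pt "-1 0 0 0.015 0 0 0" --pt "-1 0 0 0.02 0 0 0" --pt "-1 0 0 0.03 0 0 0" --pt "-1 0 0 0.03 0 0 0" --pt "-1 0 0 0.03 0 0 0" --pt "-1 0 0 0 0 0 0" --pt "-1 0.006 0 0 0 0 0" --pt "-1 0.005 0 0 0 0 0" --pt "-1 0 0 0 0 0 0"

```text
time: 3.98
ee_pos: [0.495, -0.4889, 0.0351]
tool_rot: [-0.462, -0.535, -0.463, 0.535]
wrist_force: [-2.5, -2.4, 2.2]
gripper_width: 0.0254
```

```bash
python3 - <<'E'
from h import *
rel(.5208,-.3213,.0473,-8.4)
E
```

```text
t 3.98 tcp [ 0.495  -0.4889  0.0351] F [-2.5 -2.4  2.2] w 0.0254 shift [-0.0122  0.0012 -0.1695] yaw -8.34 rx 0.06 tilt [ 0.08 -0.01]
```

Emit:
drive_tool --pt "0.3 0 0 0 0 0 0" --pt "0.3 0 0 0 0 0 0" --pt "0.3 0 0 0 0 0 0" --pt "0.3 -0.02 0 0 0 0 0" --pt "0.3 -0.04 0 0 0 0 0" --pt "0.3 -0.04 0 0 0 0 0" --pt "0.3 -0.04 0 0 0 0 0" --pt "0.3 -0.02 0 -0.03 0 0 0" --pt "0.3 0 0 -0.04 0 0 0" --pt "0.3 0 0.001 -0.04 0 0 0" --pt "0.3 0 0 -0.04 0 0 0"

```text
time: 4.9
ee_pos: [0.519, -0.3386, 0.1963]
tool_rot: [0.463, 0.535, 0.462, -0.535]
wrist_force: [0.2, 0.3, 0.3]
gripper_width: 0.0552
```

Emit:
drive_tool --pt "0.3 0 0 -0.04 0 0 0" --pt "0.3 0 0 -0.04 0 0 0" --pt "0.3 0 0 -0.03 0 0 0" --pt "0.3 0 0 0 0 0 0" --pt "0.3 0 0 0 0 0 0"

```text
time: 5.32
ee_pos: [0.5354, -0.2286, 0.1959]
tool_rot: [0.464, 0.534, 0.464, -0.533]
wrist_force: [-0.8, -1.7, -0.3]
gripper_width: 0.0558
```

```bash
python3 - <<'E'
from h import *
rel(.5345,-.2325,.137,-8.4)
p,d,W=wr("w2")
x,y,h=W.reshape(-1,3).T
q=W.reshape(-1,3)[(np.hypot(x-.536,y+.232)<.028)&(h>.165)&(h<.18)]
r=cv2.minAreaRect((q[:,:2]*1000).astype(np.float32));print(len(q),r,q[:,2].mean())
E
```

```text
t 5.32 tcp [ 0.5354 -0.2286  0.1959] F [-0.8 -1.7 -0.3] w 0.0558 shift [ 0.0589 -0.0004  0.004 ] yaw -8.02 rx 0.38 tilt [-0.02  0.05]
1288 ((533.4584350585938, -232.70672607421875), (30.102272033691406, 15.643497467041016), 81.45504760742188) 0.16979252592271957
```

View pics/w2.png

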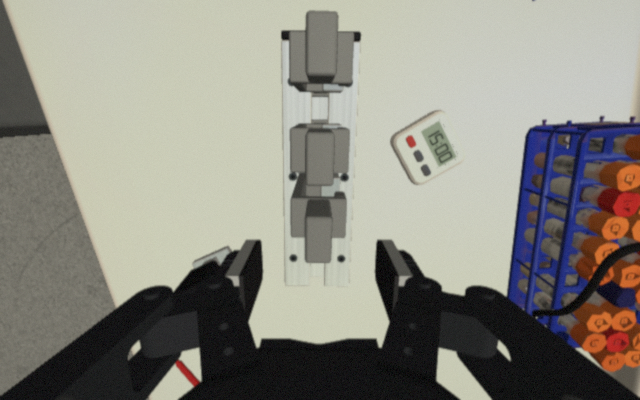

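Emit:
drive_tool --pt "0.3 0.03 -0.0005 0.001 0 0 0" --pt "0.3 0.02 0 0 0 0 0" --pt "0.3 0.008 0 0 0 0 0" --pt "0.3 0 0 0 0 0 0" --pt "0.3 0 0 0 0 0 0" --pt "-1 0 0 0 0 0 0" --pt "-1 0 0 0 0 0 0" --pt "-1 0 0 0 0 0 0" --pt "-1 0 0 0 0 0 0" --pt "-1 0 0 0 0 0 0" --pt "-1 0 0 0 0 0 0"

```text
time: 6.28
ee_pos: [0.5348, -0.2331, 0.1388]
tool_rot: [0.463, 0.535, 0.461, -0.535]
wrist_force: [0.0, -0.3, 6.8]
gripper_width: 0.0153
```

```bash
python3 - <<'E'
from h import *
rel(.534,-.2326,.137,-8.4)
E
```

```text
t 6.28 tcp [ 0.5348 -0.2331  0.1388] F [ 0.  -0.3  6.8] w 0.0153 shift [ 0.0018 -0.0009 -0.0003] yaw -8.36 rx 0.04 tilt [-0.13 -0.04]
```

Emit:
drive_tool --pt "-1 -0.001 0 0.01 0 0 0" --pt "-1 0 0 0.015 0 0 0" --pt "-1 0 0 0.015 0 0 0" --pt "-1 0 0 0.015 0 0 0" --pt "-1 0 0 0.015 0 0 0" --pt "-1 0 0 0.015 0 0 0" --pt "-1 0 0 0.015 0 0 0" --pt "-1 0 0 0.015 0 0 0" --pt "-1 0 0 0.015 0 0 0" --pt "-1 0 0 0.015 0 0 0" --pt "-1 0 0 0.01 0 0 0" --pt "-1 0 0 0 0 0 0"

```text
time: 7.28
ee_pos: [0.5089, -0.3919, 0.1384]
tool_rot: [-0.461, -0.535, -0.46, 0.538]
wrist_force: [-0.0, -2.0, 0.0]
gripper_width: -0.0004
```

```bash
python3 - <<'E'
from h import *
rel(.5348,-.2331,.1388,-8.4)
E
```

```text
t 7.28 tcp [ 0.5089 -0.3919  0.1384] F [-0. -2.  0.] w -0.0004 shift [-0.0011  0.0015 -0.1609] yaw -8.73 rx -0.33 tilt [ 0.04 -0.25]
```

The gripper closed on nothing, so the hanger slipped. I'll look.

```bash
python3 - <<'E'
from h import *
p,d=robot.grab_frame("side");cv2.imwrite("pics/s2.png",cv2.resize(p[150:370,200:480,::-1],None,fx=2.5,fy=2.5))
for n in("side","scene"):
    if n=="scene": p,d=robot.grab_frame(n)
    W=cloud(n,p,d).reshape(-1,3);x,y,h=W.T
    m=(h>.155)&(h<.18)&(abs(x-.53)<.08)&(y<-.05)&(y>-.45)
    print(n);qs=W[m]
    for lo in np.arange(-.45,-.05,.02):
        s=qs[(qs[:,1]>=lo)&(qs[:,1]<lo+.02)]
        if len(s):print(lo.round(2),len(s),s.mean(0).round(3))
E
```

```text
side
-0.41 260 [ 0.509 -0.401  0.167]
-0.39 7 [ 0.51  -0.387  0.177]
scene
-0.41 6 [ 0.5   -0.393  0.167]
-0.39 68 [ 0.509 -0.38   0.167]
-0.29 8 [ 0.526 -0.274  0.167]
-0.27 43 [ 0.528 -0.261  0.166]
-0.25 30 [ 0.53  -0.247  0.165]
-0.21 13 [ 0.539 -0.194  0.167]
-0.19 57 [ 0.541 -0.179  0.165]
-0.17 13 [ 0.541 -0.168  0.164]
-0.15 22 [ 0.548 -0.135  0.166]
-0.13 62 [ 0.55  -0.119  0.165]
-0.11 4 [ 0.552 -0.109  0.166]
```

View pics/s2.png

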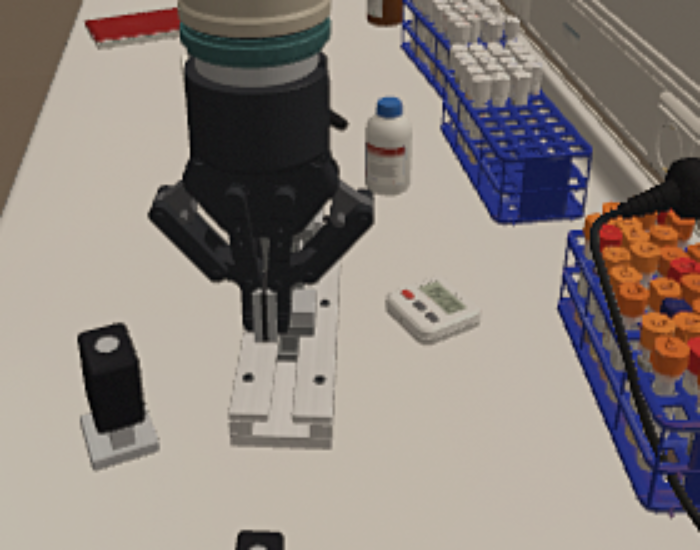

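Side view: the stop stands aside at the bottom (258,545), and h1 is still upright in the slot, about 27 mm nearer the mouth. The momentary slackening let it slip. I'll regrip it.

Emit:
drive_tool --pt "0.3 0 0.001 0 0 0 0" --pt "0.3 0 0 0 0 0 0" --pt "0.3 0 0 0 0 0 0" --pt "0.3 0 0 0 0 0 0" --pt "0.3 0 0 -0.02 0 0 0" --pt "0.3 0 0 -0.02 0 0 0" --pt "0.3 0 0 0 0 0 0" --pt "0.3 0 0 0 0 0 0"

```text
time: 8.05
ee_pos: [0.519, -0.345, 0.1389]
tool_rot: [0.463, 0.535, 0.463, -0.534]
wrist_force: [0.2, -0.6, -0.1]
gripper_width: 0.0552
```

```bash
python3 - <<'E'
from h import *
rel(.531,-.2605,.1385,-8.4)
p,d,W=wr("w3")
x,y,h=W.reshape(-1,3).T
q=W.reshape(-1,3)[(np.hypot(x-.531,y+.2605)<.028)&(h>.162)&(h<.18)]
r=cv2.minAreaRect((q[:,:2]*1000).astype(np.float32));print(len(q),r,q[:,2].mean())
E
```

```text
t 8.05 tcp [ 0.519  -0.345   0.1389] F [ 0.2 -0.6 -0.1] w 0.0552 shift [ 0.0004 -0.0001 -0.0854] yaw -8.18 rx 0.22 tilt [-0.02  0.03]
3936 ((529.379638671875, -254.88259887695312), (24.563169479370117, 16.032032012939453), 81.94099426269531) 0.17017862882543694
```

Emit:
drive_tool --pt "0.3 0 -0.0005 -0.03 0 0 0" --pt "0.3 0 0 -0.03 0 0 0" --pt "0.3 0 0 -0.028 0 0 0" --pt "0.3 0 0 0 0 0 0" --pt "0.3 0 0 0 0 0 0" --pt "-1 0 0 0 0 0 0" --pt "-1 0 0 0 0 0 0" --pt "-1 0 0 0 0 0 0" --pt "-1 0 0 0 0 0 0" --pt "-1 0 0 0 0 0 0" --pt "-1 0 0 0 0 0 0"

```text
time: 9.02
ee_pos: [0.5302, -0.2607, 0.1387]
tool_rot: [-0.462, -0.535, -0.462, 0.536]
wrist_force: [-0.3, -2.0, 2.1]
gripper_width: 0.015
```

```bash
python3 - <<'E'
from h import *
rel(.530,-.258,.1385,-8.4)
E
```

```text
t 9.02 tcp [ 0.5302 -0.2607  0.1387] F [-0.3 -2.   2.1] w 0.015 shift [ 0.0002 -0.0006 -0.0027] yaw -8.42 rx -0.02 tilt [-0.   -0.06]
```

Emit:
drive_tool --pt "-1 0 0 0.01 0 0 0" --pt "-1 0 0 0.013 0 0 0" --pt "-1 0 0 0.013 0 0 0" --pt "-1 0 0 0.013 0 0 0" --pt "-1 0 0 0.013 0 0 0" --pt "-1 0 0 0.013 0 0 0" --pt "-1 0 0 0.013 0 0 0" --pt "-1 0 0 0.013 0 0 0" --pt "-1 0 0 0.013 0 0 0" --pt "-1 0 0 0.012 0 0 0" --pt "-1 0 0 0 0 0 0"

```text
time: 9.93
ee_pos: [0.5103, -0.389, 0.1382]
tool_rot: [-0.462, -0.535, -0.46, 0.537]
wrist_force: [0.0, 0.5, -1.5]
gripper_width: 0.0153
```

```bash
python3 - <<'E'
from h import *
rel(.5302,-.2607,.1387,-8.4)
p,d=robot.grab_frame("side");cv2.imwrite("pics/s3.png",cv2.resize(p[150:370,200:480,::-1],None,fx=2,fy=2))
W=cloud("side",p,d).reshape(-1,3);x,y,h=W.T
q=W[(h>.09)&(h<.127)&(abs(x-.51)<.04)&(y<-.34)&(y>-.46)];print(len(q),q.min(0),q.max(0))
E
```

```text
t 9.93 tcp [ 0.5103 -0.389   0.1382] F [ 0.   0.5 -1.5] w 0.0153 shift [-0.0009  0.0005 -0.1298] yaw -8.6 rx -0.2 tilt [ 0.04 -0.19]
209 [ 0.49051218 -0.39851232  0.09011483] [ 0.53130574 -0.3659064   0.12693381]
```

View pics/s3.png

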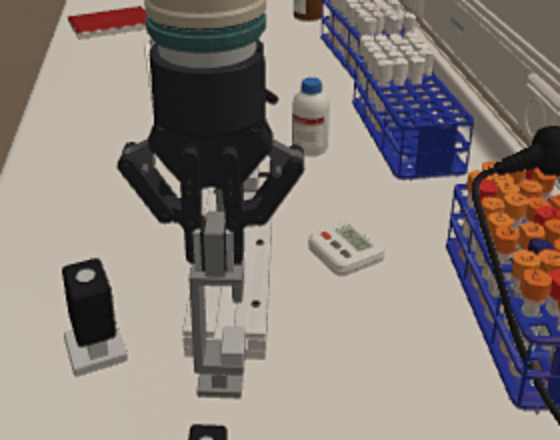

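Emit:
drive_tool --pt "-1 0 0 0.01 0 0 0" --pt "-1 -0.005 0 0 0 0 0" --pt "-1 -0.02 0 0 0 0 0" --pt "-1 -0.03 0 0 0 0 0" --pt "-1 -0.03 0 0 0 0 0" --pt "-1 -0.025 0 0 0 0 0" --pt "-1 0 0 0 0 0 0" --pt "-1 0 0 0 0 0 0"

```text
time: 10.65
ee_pos: [0.5117, -0.3941, 0.2506]
tool_rot: [0.464, 0.535, 0.461, -0.535]
wrist_force: [0.3, 0.1, -1.5]
gripper_width: 0.0151
```

```bash
python3 - <<'E'
from h import *
rel(.43,-.15,.248,-8.4)
for n in("side","scene"):
    p,d=robot.grab_frame(n)
    W=cloud(n,p,d).reshape(-1,3);x,y,h=W.T
    P=W[:,:2]-[.509,-.40];u=P@[.989,-.148];v=P@[.148,.989]
    m=(h>.1)&(h<.23)&(abs(u)<.035)&(abs(v)<.05)
    print(n,m.sum(),[np.percentile(a[m],[1,5,95,99]).round(4) for a in(u,v,h)])
    for a,b in((.125,.14),(.14,.165),(.205,.225)):
        k=m&(h>a)&(h<b);print(a,b,k.sum(),np.percentile(u[k],[2,98]).round(4),np.percentile(v[k],[2,98]).round(4)) if k.sum()>5 else 0
    if n=="scene": cv2.imwrite("pics/c3.png",cv2.resize(p[60:260,300:580,::-1],None,fx=2,fy=2))
E
```

```text
t 10.65 tcp [ 0.5117 -0.3941  0.2506] F [ 0.3  0.1 -1.5] w 0.0151 shift [ 0.0018 -0.1161 -0.2297] yaw -8.31 rx 0.09 tilt [-0.19 -0.1 ]
side 1215 [array([-0.0166, -0.0151,  0.0209,  0.0228]), array([-0.0054, -0.0043,  0.0234,  0.028 ]), array([0.1266, 0.1303, 0.2232, 0.2284])]
0.125 0.14 293 [-0.014   0.0207] [-0.0056  0.0169]
0.14 0.165 380 [-0.0157  0.0228] [-0.0025  0.0253]
0.205 0.225 117 [-0.0164  0.0227] [-0.0009  0.0278]
scene 422 [array([-0.0208, -0.0194,  0.0175,  0.0198]), array([0.0012, 0.0048, 0.0342, 0.0365]), array([0.1243, 0.1289, 0.2254, 0.2284])]
0.125 0.14 77 [-0.0189  0.019 ] [-0.      0.0359]
0.14 0.165 116 [-0.0194  0.0208] [0.0042 0.035 ]
0.205 0.225 64 [-0.0213  0.0177] [0.0025 0.0362]
```

Emit:
drive_tool --pt "-1 0 -0.0145 -0.0285 0 0 0" --pt "-1 0 -0.0145 -0.0285 0 0 0" --pt "-1 0 -0.0145 -0.0285 0 0 0" --pt "-1 0 -0.0145 -0.0285 0 0 0" --pt "-1 0 -0.0145 -0.0285 0 0 0" --pt "-1 0 -0.0145 -0.0285 0 0 0" --pt "-1 0 -0.0145 -0.0285 0 0 0" --pt "-1 0 -0.0145 -0.0285 0 0 0" --pt "-1 0 0 0 -4.3 0 0" --pt "-1 0 0 0 -4.3 0 0" --pt "-1 0 0 0 -4.3 0 0" --pt "-1 0 0 0 0 0 0"

```text
time: 11.75
ee_pos: [0.428, -0.151, 0.2474]
tool_rot: [0.519, 0.479, 0.521, -0.479]
wrist_force: [-0.6, 0.2, -1.0]
gripper_width: 0.0154
```

Emit:
drive_tool --pt "-1 0 0.0025 -0.036 0 0 0" --pt "-1 0 0.0025 -0.036 0 0 0" --pt "-1 0 0.0025 -0.036 0 0 0" --pt "-1 0 0.0025 -0.036 0 0 0" --pt "-1 0 0.0025 -0.036 0 0 0" --pt "-1 0 0.0025 -0.036 0 0 0" --pt "-1 0 0.0025 -0.036 0 0 0" --pt "-1 0 0.0025 -0.036 0 0 0" --pt "-1 0 0.0025 -0.036 0 0 0" --pt "-1 0 0.0025 -0.036 0 0 0" --pt "-1 0 0.0025 -0.036 0 0 0" --pt "-1 0 0.0025 -0.036 0 0 0"

```text
time: 12.75
ee_pos: [0.4239, 0.2825, 0.2475]
tool_rot: [0.519, 0.48, 0.519, -0.481]
wrist_force: [1.2, 0.2, -1.5]
gripper_width: 0.0152
```

Emit:
drive_tool --pt "-1 0 0 0 0 0 0" --pt "-1 0 0 0 0 0 0" --pt "-1 0 0 0 0 0 0"

```text
time: 13.0
ee_pos: [0.4241, 0.2803, 0.2475]
tool_rot: [0.519, 0.479, 0.519, -0.481]
wrist_force: [0.0, -0.3, -2.1]
gripper_width: 0.0151
```

```bash
cat >> h.py <<'E'
RO=np.array([.4895,.2255]);RX=np.array([.997,.0777]);RY=np.array([-.0777,.997])
def railmeas(cx,cy,zt,views=("side","scene"),save=None):
    "hanger extents in rail frame around guess (cx,cy in rail frame), zt = foot height guess; also bar"
    R,t=pose();r=t[:2]-RO;print("TCP rail",(r@RX).round(4),(r@RY).round(4),t[2].round(4))
    for n in views:
        p,d=robot.grab_frame(n);W=cloud(n,p,d).reshape(-1,3);P=W[:,:2]-RO;u=P@RX;v=P@RY;h=W[:,2]
        for a,b in((.0,.02),(.02,.045),(.1,.118)):
            k=(h>zt+a)&(h<zt+b)&(abs(u-cx)<.035)&(abs(v-cy)<.035)
            if k.sum()>8: print(n,a,b,k.sum(),"u",np.percentile(u[k],[2,98]).round(4),"v",np.percentile(v[k],[2,98]).round(4),"h",np.percentile(h[k],[2,98]).round(4))
        k=(h>.145)&(h<.157)&(abs(u)<.02)&(v>.0)&(v<.14)&(abs(v-cy)>.03);print("bar u",k.sum(),np.percentile(u[k],[3,97]).round(4) if k.sum()>5 else 0)
        if save: cv2.imwrite(f"pics/{save}_{n}.png",p[:,:,::-1])
E
python3 - <<'E'
from h import *
rel(.4285,.301,.248,4.45)
railmeas(-.055,.08,.124,save="r1")
E
```

```text
t 13.0 tcp [0.4241 0.2803 0.2475] F [ 0.  -0.3 -2.1] w 0.0151 shift [-0.0006  0.006  -0.0203] yaw 4.48 rx 0.03 tilt [ 0.13 -0.12]
TCP rail -0.0609 0.0597 0.2475
side 0.0 0.02 69 u [-0.0775 -0.0437] v [0.0458 0.0826] h [0.1244 0.1417]
side 0.02 0.045 103 u [-0.079  -0.0414] v [0.0481 0.0776] h [0.1444 0.1685]
side 0.1 0.118 68 u [-0.0781 -0.041 ] v [0.0501 0.079 ] h [0.2248 0.2408]
bar u 43 [-0.0068  0.0086]
scene 0.0 0.02 170 u [-0.0781 -0.0441] v [0.051  0.0855] h [0.1244 0.1433]
scene 0.02 0.045 281 u [-0.0805 -0.0405] v [0.0562 0.0841] h [0.1454 0.1686]
scene 0.1 0.118 233 u [-0.0806 -0.0406] v [0.0568 0.0855] h [0.2245 0.2416]
bar u 197 [-0.0074  0.0085]
```

Emit:
drive_tool --pt "-1 0.025 0 0 0 0 0" --pt "-1 0.025 0 0 0 0 0" --pt "-1 0 0 0 0 0 0" --pt "-1 0 0.015 0 0 0 0" --pt "-1 0 0.015 0 0 0 0" --pt "-1 0 0.015 0 0 0 0" --pt "-1 0 0.016 0 0 0 0" --pt "-1 0 0 0 0 0 0" --pt "-1 0 0 0 0 0 0" --pt "-1 0 0 0 0 0 0"

```text
time: 13.93
ee_pos: [0.4851, 0.2857, 0.1991]
tool_rot: [0.519, 0.48, 0.519, -0.48]
wrist_force: [-1.3, -0.4, -2.5]
gripper_width: 0.0151
```

```bash
python3 - <<'E'
from h import *
rel(.4285,.301,.165,4.45)
railmeas(0,.067,.072)
E
```

```text
t 13.93 tcp [0.4851 0.2857 0.1991] F [-1.3 -0.4 -2.5] w 0.0151 shift [ 0.0341 -0.0552 -0.0198] yaw 4.51 rx 0.06 tilt [-0.   -0.01]
TCP rail 0.0003 0.0603 0.1991
side 0.0 0.02 42 u [-0.0163  0.0032] v [0.0477 0.0803] h [0.0752 0.0905]
side 0.02 0.045 45 u [-0.0186  0.0206] v [0.0486 0.0785] h [0.096  0.1164]
side 0.1 0.118 48 u [-0.0186  0.0213] v [0.0511 0.0726] h [0.1729 0.1895]
bar u 38 [-0.0066  0.0084]
scene 0.0 0.02 153 u [-0.0172  0.0176] v [0.0521 0.0873] h [0.0744 0.0912]
scene 0.02 0.045 176 u [-0.0201  0.0182] v [0.0571 0.0858] h [0.0949 0.1166]
scene 0.1 0.118 144 u [-0.0201  0.0198] v [0.0577 0.0874] h [0.1726 0.1898]
bar u 237 [-0.0077  0.0088]
```

Emit:
drive_tool --pt "-1 0.015 0.0005 0 0 0 0" --pt "-1 0.012 0 0 0 0 0" --pt "-1 0.005 0 0 0 0 0" --pt "-1 0 0 0 0 0 0" --pt "-1 0 0 0 0 0 0"

```text
time: 14.45
ee_pos: [0.4858, 0.2865, 0.1671]
tool_rot: [0.52, 0.48, 0.52, -0.479]
wrist_force: [-0.9, 0.7, -1.8]
gripper_width: 0.0153
```

Emit:
drive_tool --pt "-1 0 0 0.01 0 0 0" --pt "-1 0 0 0.02 0 0 0" --pt "-1 0 0 0.02 0 0 0" --pt "-1 0 0 0.02 0 0 0" --pt "-1 0 0 0.02 0 0 0" --pt "-1 0 0 0.02 0 0 0" --pt "-1 0 0 0.02 0 0 0" --pt "-1 0 0 0.02 0 0 0" --pt "-1 0 0 0.02 0 0 0" --pt "-1 0 0 0.02 0 0 0" --pt "-1 0 0 0 0 0 0" --pt "-1 0 0 0 0 0 0"

```text
time: 15.45
ee_pos: [0.5012, 0.095, 0.1669]
tool_rot: [0.519, 0.481, 0.518, -0.481]
wrist_force: [0.1, 0.6, -0.9]
gripper_width: 0.0151
```

```bash
python3 - <<'E'
from h import *
rel(.4285,.301,.165,4.45)
railmeas(0,-.122,.04,save="r2")
E
```

```text
t 15.45 tcp [0.5012 0.095  0.1669] F [ 0.1  0.6 -0.9] w 0.0151 shift [ 0.0017 -0.0568 -0.211 ] yaw 4.36 rx -0.09 tilt [-0.02 -0.04]
TCP rail 0.0015 -0.1311 0.1669
side 0.0 0.02 29 u [-0.0154  0.02  ] v [-0.144  -0.1103] h [0.0441 0.0504]
side 0.02 0.045 39 u [-0.0174  0.0208] v [-0.1526 -0.1246] h [0.0642 0.0845]
side 0.1 0.118 48 u [-0.0174  0.0214] v [-0.1398 -0.1186] h [0.1406 0.1579]
bar u 1 0
scene 0.0 0.02 74 u [-0.0167 -0.0034] v [-0.1537 -0.103 ] h [0.0412 0.0523]
scene 0.02 0.045 27 u [0.0051 0.0227] v [-0.1163 -0.1038] h [0.0662 0.0846]
scene 0.1 0.118 204 u [-0.0181  0.0227] v [-0.1555 -0.0893] h [0.1405 0.1577]
bar u 422 [-0.0078  0.0085]
```

Emit:
drive_tool --pt "-1 0.0012 0 0 0 0 0" --pt "-1 0 0 0 0 0 0" --pt "0.2 0 0 0 0 0 0" --pt "0.2 0 0 0 0 0 0" --pt "0.2 0 0 0 0 0 0" --pt "0.2 0 0 0 0 0 0" --pt "0.2 -0.03 0 0 0 0 0" --pt "0.2 -0.04 0 0 0 0 0" --pt "0.2 -0.02 -0.03 0.02 0 0 0" --pt "0.2 0 -0.03 0.025 0 0 0" --pt "0.2 0 0 0.04 0 0 0" --pt "0.2 0 0 0 0 0 0"

```text
time: 16.55
ee_pos: [0.4467, -0.0004, 0.2555]
tool_rot: [0.518, 0.48, 0.516, -0.484]
wrist_force: [-0.3, -0.5, -0.3]
gripper_width: 0.0512
```

```bash
python3 - <<'E'
from h import *
rel(.5412,-.1853,.2,-8.4)
railmeas(0,-.124,.04,save="r3")
s=cv2.imread("pics/r3_scene.png")[180:345,190:350];q=cv2.imread("pics/r3_side.png")[110:230,240:400]
cv2.imwrite("pics/r3.png",np.hstack([cv2.resize(s,(400,412)),cv2.resize(q,(400,412))]))
E
```

```text
t 16.55 tcp [ 4.467e-01 -4.000e-04  2.555e-01] F [-0.3 -0.5 -0.3] w 0.0512 shift [0.0564 0.0814 0.1907] yaw 4.03 rx 12.43 tilt [ 0.08 -0.32]
TCP rail -0.0602 -0.2219 0.2555
side 0.0 0.02 31 u [-0.0152  0.0201] v [-0.14   -0.1052] h [0.0427 0.0505]
side 0.02 0.045 41 u [-0.0174  0.0218] v [-0.1548 -0.1079] h [0.0654 0.0845]
side 0.1 0.118 46 u [-0.0173  0.0216] v [-0.1365 -0.117 ] h [0.141  0.1575]
bar u 69 [-0.0069  0.0077]
scene 0.0 0.02 85 u [-0.0165 -0.0024] v [-0.1568 -0.0985] h [0.0404 0.0534]
scene 0.02 0.045 33 u [-0.0088  0.0228] v [-0.1327 -0.1006] h [0.0665 0.0849]
scene 0.1 0.118 211 u [-0.0182  0.0213] v [-0.1561 -0.0902] h [0.1406 0.1577]
bar u 420 [-0.0082  0.0085]
```

View pics/r3.png

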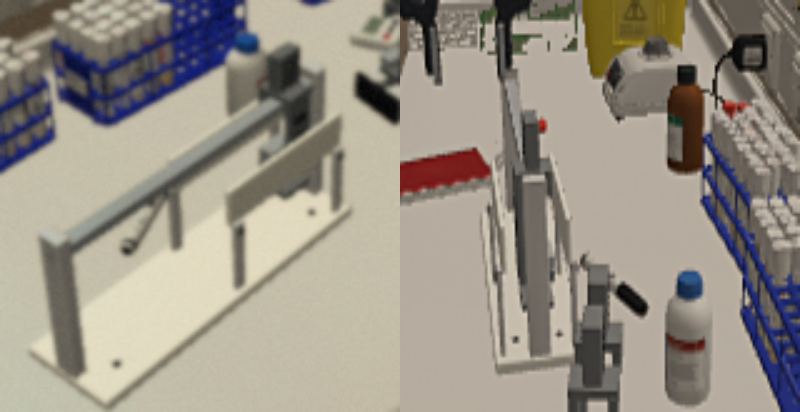

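h1 hangs upright between the guards: scene crop (285,90), and centred between the strips in the side crop. Next is h2.

Emit:
drive_tool --pt "0.3 0 0 0 6.4 0 0" --pt "0.3 0 0 0 6.4 0 0" --pt "0.3 0 0.02 0.028 0 0 0" --pt "0.3 0 0.02 0.028 0 0 0" --pt "0.3 0 0.02 0.028 0 0 0" --pt "0.3 0 0.02 0.028 0 0 0" --pt "0.3 0.025 0.02 0.028 0 0 0" --pt "0.3 0.03 0.02 0.025 0 0 0" --pt "0.3 0 0 0 0 0 0" --pt "0.3 0 0 0 0 0 0" --pt "0.3 0 0 0 0 0 0"

```text
time: 17.57
ee_pos: [0.5424, -0.1688, 0.2021]
tool_rot: [0.463, 0.535, 0.464, -0.534]
wrist_force: [-0.4, 1.0, 0.1]
gripper_width: 0.0551
```

```bash
cat >> h.py <<'E'
def tab(cx,cy,name,lo=.165,hi=.18):
    p,d,W=wr(name);W=W.reshape(-1,3);x,y,h=W.T
    q=W[(np.hypot(x-cx,y-cy)<.026)&(h>lo)&(h<hi)]
    r=cv2.minAreaRect((q[:,:2]*1000).astype(np.float32));print("tab",len(q),np.round(r[0],1),np.round(r[1],1),round(r[2],1),q[:,2].mean().round(4))
E
python3 - <<'E'
from h import *
rel(.542,-.185,.138,-8.4)
tab(.542,-.185,"w4")
E
```

```text
t 17.57 tcp [ 0.5424 -0.1688  0.2021] F [-0.4  1.   0.1] w 0.0551 shift [0.0641 0.0019 0.0163] yaw -8.12 rx 0.28 tilt [0.04 0.11]
tab 1171 [ 540.9 -185.1] [29.8 15.7] 81.6 0.1697
```

Emit:
drive_tool --pt "0.3 0 0.0012 0.0163 0.2 0 0" --pt "0.3 0.02 0 0 0 0 0" --pt "0.3 0.025 0 0 0 0 0" --pt "0.3 0.018 0 0 0 0 0" --pt "0.3 0 0 0 0 0 0" --pt "0.3 0 0 0 0 0 0" --pt "-1 0 0 0 0 0 0" --pt "-1 0 0 0 0 0 0" --pt "-1 0 0 0 0 0 0" --pt "-1 0 0 0 0 0 0" --pt "-1 0 0 0 0 0 0" --pt "-1 0 0 0 0 0 0"

```text
time: 18.62
ee_pos: [0.5421, -0.1877, 0.141]
tool_rot: [0.463, 0.536, 0.461, -0.535]
wrist_force: [0.5, 1.0, 7.4]
gripper_width: 0.0153
```

```bash
python3 - <<'E'
from h import *
rel(.5412,-.1851,.138,-8.4)
E
```

```text
t 18.62 tcp [ 0.5421 -0.1877  0.141 ] F [0.5 1.  7.4] w 0.0153 shift [ 0.003  -0.0012 -0.0024] yaw -8.46 rx -0.06 tilt [-0.18 -0.03]
```

Emit:
drive_tool --pt "-1 -0.0025 0 0.01 0 0 0" --pt "-1 0 0 0.015 0 0 0" --pt "-1 0 0 0.015 0 0 0" --pt "-1 0 0 0.015 0 0 0" --pt "-1 0 0 0.015 0 0 0" --pt "-1 0 0 0.015 0 0 0" --pt "-1 0 0 0.015 0 0 0" --pt "-1 0 0 0.015 0 0 0" --pt "-1 0 0 0.015 0 0 0"

```text
time: 19.37
ee_pos: [0.5211, -0.3176, 0.1419]
tool_rot: [-0.462, -0.535, -0.462, 0.536]
wrist_force: [0.4, -0.3, -1.5]
gripper_width: 0.0149
```

Emit:
drive_tool --pt "-1 0 0 0.015 0 0 0" --pt "-1 0 0 0.015 0 0 0" --pt "-1 0 0 0.015 0 0 0" --pt "-1 0 0 0.015 0 0 0" --pt "-1 0 0 0.01 0 0 0" --pt "-1 0 0 0 0 0 0" --pt "-1 0 0 0 0 0 0"

```text
time: 19.95
ee_pos: [0.5112, -0.3855, 0.1417]
tool_rot: [0.461, 0.536, 0.462, -0.536]
wrist_force: [0.6, -0.0, -1.7]
gripper_width: 0.0148
```

```bash
cat >> h.py <<'E'
def held(cx,cy,zf,yaw,save=None):
    a=np.radians(yaw)
    for n in("side","scene"):
        p,d=robot.grab_frame(n);W=cloud(n,p,d).reshape(-1,3);P=W[:,:2]-[cx,cy];h=W[:,2]
        u=P@[np.cos(a),np.sin(a)];v=P@[-np.sin(a),np.cos(a)]
        if save: cv2.imwrite(f"pics/{save}_{n}.png",p[:,:,::-1])
        for lo,hi in((-.003,.008),(.02,.045),(.1,.118)):
            k=(h>zf+lo)&(h<zf+hi)&(abs(u)<.035)&(abs(v)<.04)
            if k.sum()>8:print(n,lo,k.sum(),"u",np.percentile(u[k],[2,98]).round(4),"v",np.percentile(v[k],[2,98]).round(4),"h",np.percentile(h[k],[2,98]).round(4))
E
python3 - <<'E'
from h import *
rel(.5421,-.1877,.141,-8.4)
R,t=pose();held(t[0],t[1],.012,-8.4,"s5")
E
```

```text
t 19.95 tcp [ 0.5112 -0.3855  0.1417] F [ 0.6 -0.  -1.7] w 0.0148 shift [ 0.0008  0.0013 -0.2002] yaw -8.52 rx -0.12 tilt [0.01 0.03]
side -0.003 114 u [-0.0343  0.0321] v [-0.0173  0.0399] h [0.0094 0.0199]
side 0.02 346 u [-0.0181  0.0206] v [-0.0145  0.0156] h [0.0334 0.0559]
side 0.1 172 u [-0.0182  0.0207] v [-0.0147 -0.0053] h [0.1124 0.1298]
scene -0.003 19 u [-0.0267  0.0215] v [-0.0154  0.034 ] h [0.0122 0.0198]
scene 0.02 106 u [-0.0192  0.0208] v [-0.0071  0.0237] h [0.0337 0.0563]
scene 0.1 73 u [-0.0196  0.0216] v [-0.0088  0.0217] h [0.1126 0.1298]
```

Emit:
drive_tool --pt "-1 -0.005 0 0 0 0 0" --pt "-1 -0.02 0 0 0 0 0" --pt "-1 -0.03 0 0 0 0 0" --pt "-1 -0.03 0 0 0 0 0" --pt "-1 -0.025 0 0 0 0 0" --pt "-1 0 -0.0144 -0.0278 0 0 0" --pt "-1 0 -0.0144 -0.0278 0 0 0" --pt "-1 0 -0.0144 -0.0278 0 0 0" --pt "-1 0 -0.0144 -0.0278 0 0 0" --pt "-1 0 -0.0144 -0.0278 0 0 0" --pt "-1 0 -0.0144 -0.0278 0 0 0" --pt "-1 0 -0.0144 -0.0278 0 0 0"

```text
time: 21.05
ee_pos: [0.4397, -0.1756, 0.2525]
tool_rot: [0.462, 0.535, 0.462, -0.535]
wrist_force: [1.2, 1.2, -1.0]
gripper_width: 0.0148
```

Emit:
drive_tool --pt "-1 0 -0.0144 -0.0278 0 0 0" --pt "-1 0 0 0 -4.3 0 0" --pt "-1 0 0 0 -4.3 0 0" --pt "-1 0 0 0 -4.3 0 0" --pt "-1 0 0.0025 -0.036 0 0 0" --pt "-1 0 0.0025 -0.036 0 0 0" --pt "-1 0 0.0025 -0.036 0 0 0" --pt "-1 0 0.0025 -0.036 0 0 0" --pt "-1 0 0.0025 -0.036 0 0 0" --pt "-1 0 0.0025 -0.036 0 0 0" --pt "-1 0 0.0025 -0.036 0 0 0" --pt "-1 0 0.0025 -0.036 0 0 0"

```text
time: 22.05
ee_pos: [0.427, 0.1428, 0.2526]
tool_rot: [0.52, 0.48, 0.519, -0.48]
wrist_force: [0.6, -0.1, -1.6]
gripper_width: 0.0151
```

Emit:
drive_tool --pt "-1 0 0.0025 -0.036 0 0 0" --pt "-1 0 0.0025 -0.036 0 0 0" --pt "-1 0 0.0025 -0.036 0 0 0" --pt "-1 0 0.0025 -0.036 0 0 0" --pt "-1 0 0 0 0 0 0" --pt "-1 0 0 0 0 0 0" --pt "-1 0 0 0 0 0 0"

```text
time: 22.63
ee_pos: [0.4259, 0.2846, 0.252]
tool_rot: [0.52, 0.479, 0.519, -0.48]
wrist_force: [0.3, -0.8, -1.3]
gripper_width: 0.015
```

```bash
python3 - <<'E'
from h import *
rel(.4285,.301,.248,4.45)
railmeas(-.06,.067,.123)
E
```

```text
t 22.63 tcp [0.4259 0.2846 0.252 ] F [ 0.3 -0.8 -1.3] w 0.015 shift [ 0.004   0.0039 -0.0162] yaw 4.54 rx 0.09 tilt [ 0.01 -0.06]
TCP rail -0.0588 0.0638 0.252
side 0.0 0.02 68 u [-0.0751 -0.0412] v [0.0437 0.0792] h [0.1245 0.142 ]
side 0.02 0.045 85 u [-0.0761 -0.0389] v [0.0466 0.0725] h [0.1452 0.1671]
side 0.1 0.118 51 u [-0.0774 -0.0392] v [0.0459 0.0561] h [0.2235 0.2405]
bar u 38 [-0.0066  0.0079]
scene 0.0 0.02 177 u [-0.0759 -0.0404] v [0.0494 0.0842] h [0.1253 0.1412]
scene 0.02 0.045 219 u [-0.0785 -0.0397] v [0.0535 0.0821] h [0.1452 0.1678]
scene 0.1 0.118 174 u [-0.0789 -0.0393] v [0.0525 0.0819] h [0.224  0.2409]
bar u 206 [-0.0081  0.009 ]
```

Emit:
drive_tool --pt "-1 0.025 0 0 0 0 0" --pt "-1 0.025 0 0 0 0 0" --pt "-1 0 0 0 0 0 0" --pt "-1 0 0.015 0 0 0 0" --pt "-1 0 0.015 0 0 0 0" --pt "-1 0 0.015 0 0 0 0" --pt "-1 0 0.0145 0 0 0 0" --pt "-1 0 0 0 0 0 0" --pt "-1 0 0 0 0 0 0" --pt "-1 0 0 0 0 0 0"

```text
time: 23.57
ee_pos: [0.4856, 0.2889, 0.2025]
tool_rot: [0.519, 0.48, 0.519, -0.48]
wrist_force: [-0.2, -0.2, -1.5]
gripper_width: 0.0153
```

```bash
python3 - <<'E'
from h import *
rel(.4285,.301,.165,4.45)
railmeas(0,.064,.072,("scene",))
E
```

```text
t 23.57 tcp [0.4856 0.2889 0.2025] F [-0.2 -0.2 -1.5] w 0.0153 shift [ 0.0375 -0.056  -0.0165] yaw 4.43 rx -0.02 tilt [-0.03 -0.  ]
TCP rail 0.001 0.0635 0.2025
scene 0.0 0.02 155 u [-0.0165  0.0189] v [0.0491 0.085 ] h [0.0754 0.0898]
scene 0.02 0.045 177 u [-0.019  0.019] v [0.0535 0.0829] h [0.0954 0.1162]
scene 0.1 0.118 135 u [-0.0194  0.0205] v [0.0537 0.0822] h [0.1731 0.1899]
bar u 243 [-0.0078  0.0086]
```

Emit:
drive_tool --pt "-1 0.015 0 0 0 0 0" --pt "-1 0.012 0 0 0 0 0" --pt "-1 0.0045 0 0 0 0 0" --pt "-1 0 0 0 0 0 0" --pt "-1 0 0 0.015 0 0 0" --pt "-1 0 0 0.02 0 0 0" --pt "-1 0 0 0.02 0 0 0" --pt "-1 0 0 0.02 0 0 0" --pt "-1 0 0 0.02 0 0 0" --pt "-1 0 0 0.02 0 0 0" --pt "-1 0 0 0.02 0 0 0" --pt "-1 0 0 0.009 0 0 0"

```text
time: 24.62
ee_pos: [0.4974, 0.1426, 0.1711]
tool_rot: [0.519, 0.481, 0.518, -0.481]
wrist_force: [0.4, -0.3, -1.0]
gripper_width: 0.0148
```

Emit:
drive_tool --pt "-1 0 0 0 0 0 0" --pt "-1 0 0 0 0 0 0" --pt "-1 0.001 0 0 0 0 0"

```text
time: 24.87
ee_pos: [0.4973, 0.1477, 0.17]
tool_rot: [0.519, 0.481, 0.52, -0.479]
wrist_force: [-0.3, 0.7, -1.3]
gripper_width: 0.0151
```

```bash
python3 - <<'E'
from h import *
rel(.4285,.301,.165,4.45)
railmeas(0,-.08,.04,("side","scene"))
E
```

```text
t 24.87 tcp [0.4973 0.1477 0.17  ] F [-0.3  0.7 -1.3] w 0.0151 shift [ 0.0052 -0.0564 -0.1583] yaw 4.54 rx 0.09 tilt [-0.08  0.1 ]
TCP rail 0.0017 -0.0782 0.17
side 0.0 0.02 10 u [-0.0153  0.0152] v [-0.1121 -0.0678] h [0.045  0.0502]
side 0.1 0.118 14 u [-0.0174  0.0208] v [-0.0938 -0.0831] h [0.1422 0.1579]
bar u 1 0
scene 0.0 0.02 98 u [-0.0166 -0.0039] v [-0.113  -0.0568] h [0.0427 0.0515]
scene 0.02 0.045 28 u [-0.0129  0.0242] v [-0.0694 -0.0547] h [0.0665 0.0848]
scene 0.1 0.118 229 u [-0.0184  0.0195] v [-0.1128 -0.0472] h [0.1409 0.1578]
bar u 425 [-0.0078  0.0088]
```

Emit:
drive_tool --pt "0.2 0 0 0 0 0 0" --pt "0.2 0 0 0 0 0 0" --pt "0.2 0 0 0 0 0 0" --pt "0.2 0 0 0 0 0 0" --pt "0.3 -0.03 0 0 0 0 0" --pt "0.3 -0.04 0 0 0 0 0" --pt "0.3 -0.02 0 0 0 0 0" --pt "0.3 0 0 0 6.4 0 0" --pt "0.3 0 0 0 6.4 0 0" --pt "0.3 0 0.013 0.036 0 0 0" --pt "0.3 0 0.013 0.036 0 0 0" --pt "0.3 0 0.013 0.036 0 0 0"

```text
time: 25.97
ee_pos: [0.5201, 0.0327, 0.2598]
tool_rot: [0.463, 0.535, 0.463, -0.534]
wrist_force: [0.2, -0.2, 0.0]
gripper_width: 0.0553
```

Emit:
drive_tool --pt "0.3 0 0.013 0.036 0 0 0" --pt "0.3 0.015 0.013 0.036 0 0 0" --pt "0.3 0.02 0.013 0.036 0 0 0" --pt "0.3 0.02 0.014 0.03 0 0 0" --pt "0.3 0 0 0 0 0 0" --pt "0.3 0 0 0 0 0 0"

```text
time: 26.47
ee_pos: [0.5512, -0.1121, 0.2036]
tool_rot: [-0.46, -0.535, -0.462, 0.537]
wrist_force: [-0.2, 0.2, 0.5]
gripper_width: 0.0555
```

```bash
python3 - <<'E'
from h import *
rel(.55,-.1275,.14,-8.4)
tab(.55,-.1275,"w5")
railmeas(0,-.08,.04,("side","scene"),save="r5")
s=cv2.imread("pics/r5_scene.png")[180:345,190:350];q=cv2.imread("pics/r5_side.png")[110:370,200:460]
cv2.imwrite("pics/r5.png",np.hstack([cv2.resize(s,(390,400)),cv2.resize(q,(400,400))]))
E
```

```text
t 26.47 tcp [ 0.5512 -0.1121  0.2036] F [-0.2  0.2  0.5] w 0.0555 shift [0.0636 0.0013 0.0154] yaw -8.62 rx -0.22 tilt [ 0.17 -0.01]
tab 1145 [ 550.  -128.3] [30.5 15.6] 81.1 0.1698
TCP rail 0.0361 -0.339 0.2047
side 0.0 0.02 12 u [-0.0158  0.014 ] v [-0.1137 -0.0602] h [0.0442 0.0508]
side 0.02 0.045 10 u [-0.0177  0.0144] v [-0.1047 -0.0685] h [0.0654 0.0835]
side 0.1 0.118 13 u [-0.0175  0.0179] v [-0.1096 -0.0871] h [0.1413 0.1574]
bar u 42 [-0.0069  0.0021]
scene 0.0 0.02 98 u [-0.0163 -0.0044] v [-0.1128 -0.0564] h [0.0412 0.0506]
scene 0.02 0.045 25 u [0.0047 0.0236] v [-0.073  -0.0588] h [0.0688 0.0848]
scene 0.1 0.118 237 u [-0.0186  0.0211] v [-0.1125 -0.0464] h [0.141  0.1579]
bar u 423 [-0.0077  0.009 ]
```

View pics/r5.png

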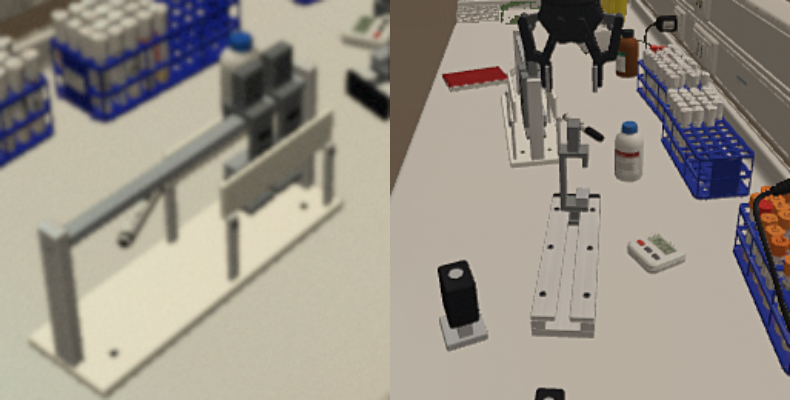

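Both hung hangers are upright behind the strip: scene crop (245,80) and (278,65). The stop is still aside at (550,392). Now h3.

Emit:
drive_tool --pt "0.3 0 0.001 0.0163 0 0 0" --pt "0.3 0.02 0 0 0 0 0" --pt "0.3 0.025 0 0 0 0 0" --pt "0.3 0.016 0 0 0 0 0" --pt "0.3 0 0 0 0 0 0" --pt "0.3 0 0 0 0 0 0" --pt "-1 0 0 0 0 0 0" --pt "-1 0 0 0 0 0 0" --pt "-1 0 0 0 0 0 0" --pt "-1 0 0 0 0 0 0" --pt "-1 0 0 0 0 0 0" --pt "-1 0 0 0 0 0 0"

```text
time: 27.62
ee_pos: [0.5518, -0.1259, 0.1456]
tool_rot: [0.463, 0.536, 0.461, -0.534]
wrist_force: [-0.8, 0.1, 6.5]
gripper_width: 0.0151
```

```bash
python3 - <<'E'
from h import *
rel(.55,-.1283,.14,-8.4)
E
```

```text
t 27.62 tcp [ 0.5518 -0.1259  0.1456] F [-0.8  0.1  6.5] w 0.0151 shift [ 0.0056 -0.0015  0.0026] yaw -8.36 rx 0.04 tilt [-0.16 -0.  ]
```

Emit:
drive_tool --pt "-1 -0.0025 0 0.01 0 0 0" --pt "-1 0 0 0.015 0 0 0" --pt "-1 0 0 0.015 0 0 0" --pt "-1 0 0 0.015 0 0 0" --pt "-1 0 0 0.015 0 0 0" --pt "-1 0 0 0.015 0 0 0" --pt "-1 0 0 0.015 0 0 0" --pt "-1 0 0 0.015 0 0 0" --pt "-1 0 0 0.015 0 0 0"

```text
time: 28.37
ee_pos: [0.5308, -0.2563, 0.1465]
tool_rot: [-0.462, -0.535, -0.462, 0.536]
wrist_force: [-0.2, 0.4, -1.2]
gripper_width: 0.0149
```

Emit:
drive_tool --pt "-1 0 0 0.015 0 0 0" --pt "-1 0 0 0.015 0 0 0" --pt "-1 0 0 0.015 0 0 0" --pt "-1 0 0 0.015 0 0 0" --pt "-1 0 0 0.015 0 0 0" --pt "-1 0 0 0.015 0 0 0" --pt "-1 0 0 0.015 0 0 0" --pt "-1 0 0 0.015 0 0 0" --pt "-1 0 0 0.01 0 0 0" --pt "-1 0 0 0 0 0 0" --pt "-1 0 0 0 0 0 0"

```text
time: 29.28
ee_pos: [0.5127, -0.3835, 0.1464]
tool_rot: [0.462, 0.535, 0.462, -0.535]
wrist_force: [0.6, 0.8, -0.5]
gripper_width: 0.0149
```

```bash
python3 - <<'E'
from h import *
rel(.5518,-.1259,.1456,-8.4)
R,t=pose();held(t[0],t[1],.012,-8.4,"s6")
E
```

```text
t 29.28 tcp [ 0.5127 -0.3835  0.1464] F [ 0.6  0.8 -0.5] w 0.0149 shift [ 0.001   0.001  -0.2605] yaw -8.42 rx -0.02 tilt [0.01 0.04]
side -0.003 122 u [-0.034   0.0337] v [-0.0213  0.0389] h [0.0094 0.0199]
side 0.02 367 u [-0.019   0.0241] v [-0.0186  0.0388] h [0.0323 0.056 ]
side 0.1 167 u [-0.0189  0.0207] v [-0.019  -0.0027] h [0.1125 0.1298]
scene -0.003 26 u [-0.0242  0.0177] v [-0.0136  0.0281] h [0.0142 0.0199]
scene 0.02 107 u [-0.02    0.0211] v [-0.0125  0.0185] h [0.0338 0.0563]
scene 0.1 72 u [-0.0205  0.0201] v [-0.0115  0.0183] h [0.1125 0.1295]
```

Emit:
drive_tool --pt "-1 -0.005 0 0 0 0 0" --pt "-1 -0.02 0 0 0 0 0" --pt "-1 -0.03 0 0 0 0 0" --pt "-1 -0.03 0 0 0 0 0" --pt "-1 -0.025 0 0 0 0 0" --pt "-1 0 -0.0146 -0.0275 0 0 0" --pt "-1 0 -0.0146 -0.0275 0 0 0" --pt "-1 0 -0.0146 -0.0275 0 0 0" --pt "-1 0 -0.0146 -0.0275 0 0 0" --pt "-1 0 -0.0146 -0.0275 0 0 0" --pt "-1 0 -0.0146 -0.0275 0 0 0" --pt "-1 0 -0.0146 -0.0275 0 0 0"

```text
time: 30.38
ee_pos: [0.4392, -0.1756, 0.2572]
tool_rot: [0.463, 0.535, 0.462, -0.535]
wrist_force: [0.7, 0.3, -1.5]
gripper_width: 0.015
```

Emit:
drive_tool --pt "-1 0 -0.0146 -0.0275 0 0 0" --pt "-1 0 0 0 -4.3 0 0" --pt "-1 0 0 0 -4.3 0 0" --pt "-1 0 0 0 -4.3 0 0" --pt "-1 0 0.0025 -0.036 0 0 0" --pt "-1 0 0.0025 -0.036 0 0 0" --pt "-1 0 0.0025 -0.036 0 0 0" --pt "-1 0 0.0025 -0.036 0 0 0" --pt "-1 0 0.0025 -0.036 0 0 0" --pt "-1 0 0.0025 -0.036 0 0 0" --pt "-1 0 0.0025 -0.036 0 0 0" --pt "-1 0 0.0025 -0.036 0 0 0"

```text
time: 31.38
ee_pos: [0.4257, 0.1425, 0.2573]
tool_rot: [0.52, 0.48, 0.52, -0.479]
wrist_force: [0.6, -0.0, -0.4]
gripper_width: 0.0147
```

Emit:
drive_tool --pt "-1 0 0.0025 -0.036 0 0 0" --pt "-1 0 0.0025 -0.036 0 0 0" --pt "-1 0 0.0025 -0.036 0 0 0" --pt "-1 0 0.0025 -0.036 0 0 0" --pt "-1 0 0 0 0 0 0" --pt "-1 0 0 0 0 0 0" --pt "-1 0 0 0 0 0 0"

```text
time: 31.97
ee_pos: [0.4243, 0.2843, 0.2567]
tool_rot: [0.52, 0.479, 0.52, -0.48]
wrist_force: [-0.5, -0.5, -1.3]
gripper_width: 0.0146
```

```bash
python3 - <<'E'
from h import *
rel(.4285,.301,.248,4.45)
railmeas(-.06,.067,.123)
E
```

```text
t 31.97 tcp [0.4243 0.2843 0.2567] F [-0.5 -0.5 -1.3] w 0.0146 shift [ 0.0087  0.0056 -0.0163] yaw 4.65 rx 0.2 tilt [ 0.01 -0.07]
TCP rail -0.0605 0.0637 0.2567
side 0.0 0.02 66 u [-0.0766 -0.0432] v [0.0394 0.075 ] h [0.1263 0.1416]
side 0.02 0.045 89 u [-0.0788 -0.04  ] v [0.0416 0.0694] h [0.145  0.1675]
side 0.1 0.118 51 u [-0.0784 -0.0396] v [0.0409 0.0492] h [0.2241 0.2401]
bar u 26 [-0.0068  0.008 ]
scene 0.0 0.02 172 u [-0.0778 -0.0429] v [0.045 0.08 ] h [0.1244 0.1412]
scene 0.02 0.045 221 u [-0.08   -0.0409] v [0.0496 0.0774] h [0.1444 0.1678]
scene 0.1 0.118 167 u [-0.0797 -0.0407] v [0.0481 0.0781] h [0.2238 0.2407]
bar u 223 [-0.008   0.0086]
```

Emit:
drive_tool --pt "-1 0.025 0 0 0 0 0" --pt "-1 0.025 0 0 0 0 0" --pt "-1 0 0 0 0 0 0" --pt "-1 0 0.015 0 0 0 0" --pt "-1 0 0.015 0 0 0 0" --pt "-1 0 0.015 0 0 0 0" --pt "-1 0 0.0155 0 0 0 0" --pt "-1 0 0 0 0 0 0" --pt "-1 0 0 0 0 0 0" --pt "-1 0 0 0 0 0 0"

```text
time: 32.9
ee_pos: [0.4848, 0.2888, 0.2072]
tool_rot: [0.519, 0.48, 0.519, -0.48]
wrist_force: [-0.9, -0.5, -1.6]
gripper_width: 0.0149
```

```bash
python3 - <<'E'
from h import *
railmeas(0,.06,.072,("scene",))
E
```

```text
TCP rail 0.0002 0.0635 0.2072
scene 0.0 0.02 153 u [-0.0178  0.0178] v [0.0457 0.0808] h [0.0743 0.0902]
scene 0.02 0.045 185 u [-0.0195  0.0175] v [0.048  0.0786] h [0.0955 0.1167]
scene 0.1 0.118 140 u [-0.0203  0.0199] v [0.0494 0.078 ] h [0.1724 0.1897]
bar u 240 [-0.0079  0.008 ]
```

Emit:
drive_tool --pt "-1 0.015 0.0005 0 0 0 0" --pt "-1 0.012 0 0 0 0 0" --pt "-1 0.0045 0 0 0 0 0" --pt "-1 0 0 0 0 0 0" --pt "-1 0 0 0.012 0 0 0" --pt "-1 0 0 0.02 0 0 0" --pt "-1 0 0 0.02 0 0 0" --pt "-1 0 0 0.02 0 0 0" --pt "-1 0 0 0.015 0 0 0" --pt "-1 0 0 0.01 0 0 0" --pt "-1 0 0 0 0 0 0" --pt "-1 0.001 0 0 0 0 0"

```text
time: 33.95
ee_pos: [0.4938, 0.1924, 0.1745]
tool_rot: [0.519, 0.48, 0.519, -0.48]
wrist_force: [0.4, -0.6, -0.3]
gripper_width: 0.0149
```

```bash
python3 - <<'E'
from h import *
railmeas(0,-.037,.04,("side","scene"))
E
```

```text
TCP rail 0.0017 -0.0333 0.1745
side 0.1 0.118 11 u [-0.0172  0.0152] v [-0.0622 -0.0468] h [0.1409 0.1578]
bar u 8 [-0.0069 -0.0021]
scene 0.0 0.02 130 u [-0.0164  0.019 ] v [-0.0694 -0.0142] h [0.0416 0.0582]
scene 0.02 0.045 94 u [-0.0111  0.0229] v [-0.0316 -0.0162] h [0.0615 0.0845]
scene 0.1 0.118 234 u [-0.0187  0.0208] v [-0.0678 -0.0039] h [0.1403 0.1577]
bar u 427 [-0.0078  0.0089]
```

Emit:
drive_tool --pt "0.2 0 0 0 0 0 0" --pt "0.2 0 0 0 0 0 0" --pt "0.2 0 0 0 0 0 0" --pt "0.2 0 0 0 0 0 0" --pt "0.3 -0.03 0 0 0 0 0" --pt "0.3 -0.04 0 0 0 0 0" --pt "0.3 -0.02 0 0 0 0 0" --pt "0.3 0 0 0 6.4 0 0" --pt "0.3 0 0 0 6.4 0 0" --pt "0.3 0 0.01 0.038 0 0 0" --pt "0.3 0 0.01 0.038 0 0 0" --pt "0.3 0 0.01 0.038 0 0 0"

```text
time: 35.05
ee_pos: [0.5067, 0.0752, 0.2644]
tool_rot: [0.464, 0.534, 0.463, -0.534]
wrist_force: [0.9, -0.7, 0.4]
gripper_width: 0.0556
```

Emit:
drive_tool --pt "0.3 0 0 0.04 0 0 0" --pt "0.3 0 0 0.04 0 0 0" --pt "0.3 0 0 0.04 0 0 0" --pt "0.3 0 0 0.04 0 0 0" --pt "0.3 0 0 0.04 0 0 0" --pt "0.3 0 0 0.04 0 0 0" --pt "0.3 0 0 0 0 0 0"

```text
time: 35.63
ee_pos: [0.47, -0.1718, 0.2635]
tool_rot: [-0.46, -0.536, -0.458, 0.539]
wrist_force: [-0.5, -0.2, -0.6]
gripper_width: 0.0553
```

```bash
python3 - <<'E'
from h import *
rel(.495,-.4889,.047,-8.4)
out=[]
for n in("scene","side"):
    p,d=robot.grab_frame(n);out.append(p[:,:,::-1])
    W=cloud(n,p,d).reshape(-1,3);P=W[:,:2]-RO;u=P@RX;v=P@RY;h=W[:,2]
    k=(h>.165)&(h<.205)&(abs(u)<.04)&(abs(v)<.145)
    g=np.sort(v[k]);sp=np.where(np.diff(g)>.005)[0]+1
    for s in np.split(g,sp):print(n,"tab v",len(s),s.min().round(4),s.max().round(4))
    print("u",np.percentile(u[k],[2,98]),"h",h[k].max())
    for nm,lo in(("stopreg",.055),):
        k=(h>lo)&(h<.085)&(abs(W[:,0]-.5)<.11)&(W[:,1]<-.36)&(W[:,1]>-.62)&(p.reshape(-1,3).max(1)<60)
        if k.sum()>5:q=W[k];r=cv2.minAreaRect((q[:,:2]*1000).astype(np.float32));print(nm,k.sum(),r,q[:,2].max())
s=out[0][170:345,190:450];q=out[1][150:400,180:440]
cv2.imwrite("pics/r7.png",np.hstack([cv2.resize(s,(400,270)),cv2.resize(q,(390,375))[:270]]) if 0 else np.hstack([cv2.resize(s,(400,375)),cv2.resize(q,(390,375))]))
E
```

```text
t 35.63 tcp [ 0.47   -0.1718  0.2635] F [-0.5 -0.2 -0.6] w 0.0553 shift [0.218  0.0745 0.3081] yaw -8.99 rx -0.59 tilt [ 0.09 -0.31]
scene tab v 1 -0.1449 -0.1449
scene tab v 198 -0.1318 -0.1006
scene tab v 214 -0.0904 -0.0581
scene tab v 226 -0.0495 -0.017
u [-0.00663737  0.00963668] h 0.20158162479313124
stopreg 41 ((529.6358642578125, -499.1334533691406), (36.534908294677734, 24.575407028198242), 74.7055435180664) 0.06875169765225347
side tab v 50 -0.1371 -0.1078
side tab v 34 -0.0955 -0.0672
side tab v 29 -0.0526 -0.0217
u [-0.00606269  0.00912349] h 0.20029097480042987
stopreg 458 ((534.2123413085938, -504.9249572753906), (36.492523193359375, 24.79718780517578), 81.65721130371094) 0.06655363482239304
```

View pics/r7.png

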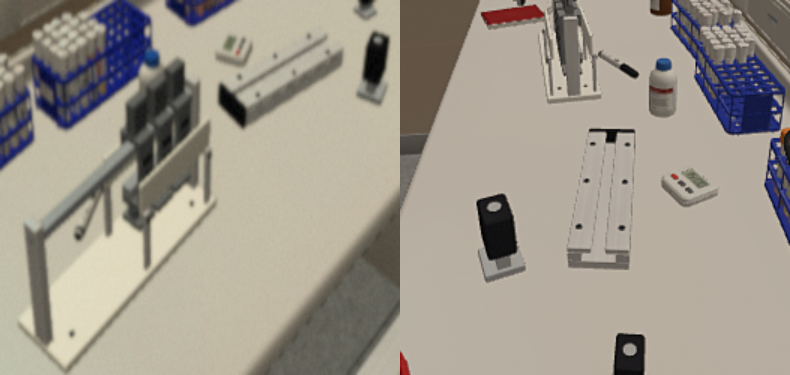

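All three hang upright between the strips (scene crop (145,105), (168,90), (190,80); measured y about -0.117, -0.076, -0.036). The stop has been knocked about 40 mm toward +x, to about (0.532, -0.502). Going to it.

Emit:
drive_tool --pt "0.3 0 0.0122 0.0352 0 0 0" --pt "0.3 0 0.0122 0.0352 0 0 0" --pt "0.3 0 0.0122 0.0352 0 0 0" --pt "0.3 0.01 0.0122 0.0352 0 0 0" --pt "0.3 0.015 0.0122 0.0352 0 0 0" --pt "0.3 0.015 0.0122 0.0352 0 0 0" --pt "0.3 0.015 0.0122 0.0352 0 0 0" --pt "0.3 0.015 0.0122 0.0352 0 0 0" --pt "0.3 0.015 0.0122 0.03 0 0 0" --pt "0.3 0.015 0 0 0 0 0" --pt "0.3 0 0 0 0 0 0" --pt "0.3 0 0 0 0 0 0"

```text
time: 36.73
ee_pos: [0.5375, -0.483, 0.1632]
tool_rot: [0.462, 0.535, 0.465, -0.533]
wrist_force: [0.8, 0.2, 0.8]
gripper_width: 0.0555
```

```bash
python3 - <<'E'
from h import *
rel(.532,-.502,.036,-8.4)
tp=pose();p,d,W=wr("w8");W=W.reshape(-1,3);x,y,h=W.T
k=(np.hypot(x-.532,y+.502)<.05)&(h>.058)&(h<.07)
q=W[k];r=cv2.minAreaRect((q[:,:2]*1000).astype(np.float32));print(k.sum(),r,q[:,2].mean())
E
```

```text
t 36.73 tcp [ 0.5375 -0.483   0.1632] F [0.8 0.2 0.8] w 0.0555 shift [ 0.1271 -0.0026  0.02  ] yaw -8.08 rx 0.32 tilt [0.07 0.2 ]
1268 ((533.20458984375, -503.8450927734375), (36.10673522949219, 25.963403701782227), 81.47611236572266) 0.06379518918773414
```

View pics/w8.png

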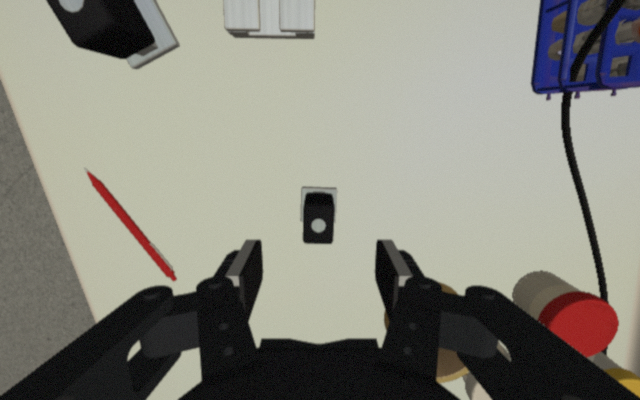

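Emit:
drive_tool --pt "0.3 0.02 -0.0013 0.022 0.3 0 0" --pt "0.3 0.02 0 0 0 0 0" --pt "0.3 0 0 0 0 0 0" --pt "0.3 0 0 0 0 0 0"

```text
time: 37.12
ee_pos: [0.5327, -0.5056, 0.125]
tool_rot: [0.462, 0.536, 0.462, -0.535]
wrist_force: [-0.5, -0.6, -0.4]
gripper_width: 0.0558
```

```bash
python3 - <<'E'
from h import *
rel(.533,-.5045,.036,-8.4)
for n in("side","scene"):
    p,d=robot.grab_frame(n);W=cloud(n,p,d).reshape(-1,3);x,y,h=W.T
    k=(x>.57)&(x<.75)&(y>-.7)&(y<-.4)&(h>.02)&(h<.11)
    print(n,k.sum(),[np.percentile(a[k],[0,2,50,98]).round(3) for a in(x,y,h)] if k.sum() else 0)
E
```

```text
t 37.12 tcp [ 0.5327 -0.5056  0.125 ] F [-0.5 -0.6 -0.4] w 0.0558 shift [ 0.089   0.0001 -0.001 ] yaw -8.42 rx -0.02 tilt [-0.    0.09]
side 127 [array([0.746, 0.746, 0.749, 0.75 ]), array([-0.427, -0.426, -0.417, -0.401]), array([0.02 , 0.023, 0.046, 0.076])]
scene 593 [array([0.589, 0.592, 0.66 , 0.749]), array([-0.7  , -0.697, -0.637, -0.419]), array([0.02 , 0.021, 0.041, 0.068])]
```

Emit:
drive_tool --pt "0.3 0.03 0 -0.001 0 0 0" --pt "0.3 0.03 0 0 0 0 0" --pt "0.3 0.02 0 0 0 0 0" --pt "0.3 0.009 0 0 0 0 0" --pt "0.3 0 0 0 0 0 0" --pt "0.3 0 0 0 0 0 0" --pt "-1 0 0 0 0 0 0" --pt "-1 0 0 0 0 0 0" --pt "-1 0 0 0 0 0 0" --pt "-1 0 0 0 0 0 0" --pt "-1 0 0 0 0 0 0" --pt "-1 0 0 0 0 0 0"

```text
time: 38.22
ee_pos: [0.5334, -0.5076, 0.0375]
tool_rot: [0.463, 0.536, 0.46, -0.536]
wrist_force: [0.1, 0.9, 6.3]
gripper_width: 0.0249
```

```bash
python3 - <<'E'
from h import *
rel(.4955,-.489,.0475,-8.37)
R,t=pose();print(((t[:2]-[.5208,-.3213])@[np.cos(np.radians(8.4)),-np.sin(np.radians(8.4))]))
E
```

```text
t 38.22 tcp [ 0.5334 -0.5076  0.0375] F [0.1 0.9 6.3] w 0.0249 shift [-0.0102 -0.0403 -0.0128] yaw -8.57 rx -0.2 tilt [-0.19 -0.1 ]
0.03972714553278461
```

Emit:
drive_tool --pt "-1 -0.008 0 0 0 0 0" --pt "-1 -0.008 0 0 0.3 0 0" --pt "-1 0 -0.02 0 0 0 0" --pt "-1 0 -0.0212 0 0 0 0" --pt "-1 0 0 -0.03 0 0 0" --pt "-1 0 0 -0.03 0 0 0" --pt "-1 0 0 -0.03 0 0 0" --pt "-1 0 0 -0.02 0 0 0" --pt "-1 0 0 0 0 0 0" --pt "-1 0 0 0 0 0 0" --pt "-1 0 0 0 0 0 0"

```text
time: 39.13
ee_pos: [0.508, -0.393, 0.0516]
tool_rot: [-0.46, -0.537, -0.459, 0.538]
wrist_force: [-0.8, -0.1, -1.7]
gripper_width: 0.0252
```

```bash
python3 - <<'E'
from h import *
rel(.5208,-.3213,.051,-8.87)
a=np.radians(-8.87);ux=np.array([np.cos(a),np.sin(a)]);uy=np.array([-np.sin(a),np.cos(a)]);r0=np.array([.5208,-.3213])
for n in("side","scene"):
    p,d=robot.grab_frame(n);cv2.imwrite(f"pics/i_{n}.png",p[:,:,::-1])
    W=cloud(n,p,d).reshape(-1,3);P=W[:,:2]-r0;u=P@ux;v=P@uy;h=W[:,2]
    m=(abs(u)<.05)&(v>-.05)&(v<.25)&(h>.0285)&(h<.0345);print(n,"dock u",np.percentile(u[m],[1,3,97,99]).round(4),"v",np.percentile(v[m],[.5,99.5]).round(4))
    m=(abs(u)<.05)&(v>-.13)&(v<-.035)&(h>.003)&(h<.09)
    for lo,hi in((.011,.0205),(.036,.06)):
        k=m&(h>lo)&(h<hi);print("stop",lo,k.sum(),np.percentile(u[k],[2,98]).round(4),np.percentile(v[k],[2,98]).round(4),np.percentile(h[k],[2]).round(4)) if k.sum()>8 else 0
s=cv2.imread("pics/i_side.png")[240:400,230:400];cv2.imwrite("pics/i.png",cv2.resize(s,None,fx=3.5,fy=3.5))
E
```

```text
t 39.13 tcp [ 0.508  -0.393   0.0516] F [-0.8 -0.1 -1.7] w 0.0252 shift [ 0.0005  0.0016 -0.0728] yaw -8.9 rx -0.03 tilt [-0.01 -0.09]
side dock u [-0.025  -0.0231  0.0365  0.0368] v [-0.0261  0.2287]
stop 0.011 48 [-0.0182  0.0172] [-0.0886 -0.0646] [0.0146]
stop 0.036 194 [-0.0184  0.016 ] [-0.0889 -0.0787] [0.0386]
scene dock u [-0.036  -0.035   0.0363  0.0372] v [-0.0222  0.2346]
stop 0.011 24 [-0.0189  0.0112] [-0.0884 -0.0493] [0.0146]
stop 0.036 73 [-0.0201  0.0114] [-0.0791 -0.0473] [0.0385]
```

View pics/i.png

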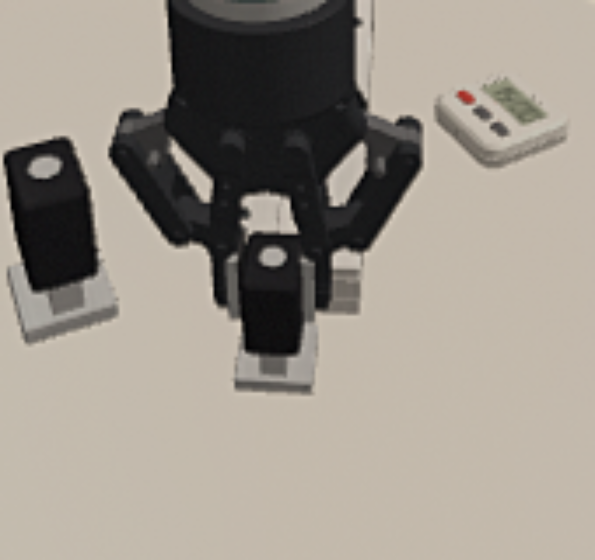

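Emit:
drive_tool --pt "-1 0.0007 0.0015 -0.01 0 0 0" --pt "-1 0 0 -0.01 0 0 0" --pt "-1 0 0 -0.006 0 0 0" --pt "-1 0 0 -0.006 0 0 0" --pt "-1 0 0 -0.006 0 0 0" --pt "-1 0 0 0 0 0 0" --pt "-1 0 0 0 0 0 0"

```text
time: 39.82
ee_pos: [0.5158, -0.3539, 0.0506]
tool_rot: [-0.46, -0.537, -0.46, 0.537]
wrist_force: [-0.2, 1.2, -1.1]
gripper_width: 0.0249
```

```bash
python3 - <<'E'
from h import *
rel(.5208,-.3213,.051,-8.87)
E
```

```text
t 39.82 tcp [ 0.5158 -0.3539  0.0506] F [-0.2  1.2 -1.1] w 0.0249 shift [-0.0005 -0.0001 -0.033 ] yaw -8.79 rx 0.08 tilt [-0.01 -0.01]
```

Emit:
drive_tool --pt "-1 0 0 -0.01 0 0 0" --pt "-1 0 0 -0.01 0 0 0" --pt "-1 0 0 -0.01 0 0 0" --pt "-1 0 0 -0.01 0 0 0" --pt "-1 0 0 -0.01 0 0 0" --pt "-1 0 0 0 0 0 0" --pt "-1 0.0012 0 0 0 0 0" --pt "-1 0 0 0 0 0 0"

```text
time: 40.48
ee_pos: [0.5237, -0.3052, 0.0494]
tool_rot: [0.46, 0.537, 0.46, -0.537]
wrist_force: [0.4, 1.6, 0.5]
gripper_width: 0.0253
```

```bash
python3 - <<'E'
from h import *
rel(.5208,-.3213,.051,-8.87)
E
```

```text
t 40.48 tcp [ 0.5237 -0.3052  0.0494] F [0.4 1.6 0.5] w 0.0253 shift [-0.0016 -0.0004  0.0164] yaw -8.85 rx 0.02 tilt [-0.04 -0.02]
```

Inserted freely. Release, lift, back off and check.

Emit:
drive_tool --pt "0.3 0 0 0 0 0 0" --pt "0.3 0 0 0 0 0 0" --pt "0.3 0 0 0 0 0 0" --pt "0.3 0 0 0 0 0 0" --pt "0.3 -0.03 0 0 0 0 0" --pt "0.3 -0.04 0 0 0 0 0" --pt "0.3 -0.04 0 0 0 0 0" --pt "0.3 -0.02 0 0.03 0 0 0" --pt "0.3 0 0 0.04 0 0 0" --pt "0.3 0 0 0.04 0 0 0" --pt "0.3 0 0 0 0 0 0" --pt "0.3 0 0 0 0 0 0"

```text
time: 41.48
ee_pos: [0.5041, -0.4176, 0.1787]
tool_rot: [-0.458, -0.538, -0.458, 0.539]
wrist_force: [0.2, 0.9, -0.9]
gripper_width: 0.0554
```

```bash
python3 - <<'E'
from h import *
a=np.radians(-8.87);ux=np.array([np.cos(a),np.sin(a)]);uy=np.array([-np.sin(a),np.cos(a)]);r0=np.array([.5208,-.3213])
out=[]
for n in("side","scene"):
    p,d=robot.grab_frame(n);out.append(p[:,:,::-1])
    W=cloud(n,p,d).reshape(-1,3);P=W[:,:2]-r0;u=P@ux;v=P@uy;h=W[:,2]
    m=(abs(u)<.05)&(v>-.05)&(v<.25)&(h>.0285)&(h<.0345);v0=np.percentile(v[m],.5)
    k=(abs(u)<.04)&(v>-.05)&(v<.08)&(h>.072)&(h<.085);print(n,"stop top",k.sum(),"u",np.percentile(u[k],[2,98]).round(4),"v from mouth",(np.percentile(v[k],[2,98])-v0).round(4),"h",h[k].mean().round(4))
    P=W[:,:2]-RO;u=P@RX;v=P@RY;k=(h>.165)&(h<.205)&(abs(u)<.04)&(abs(v)<.145)
    g=np.sort(v[k]);print([(len(s),s.min().round(4),s.max().round(4)) for s in np.split(g,np.where(np.diff(g)>.005)[0]+1)],np.percentile(u[k],[2,98]).round(4),h[k].max().round(4))
cv2.imwrite("pics/f.png",np.hstack([cv2.resize(out[1][170:345,190:450],(400,375)),cv2.resize(out[0][110:360,180:440],(390,375))]))
E
```

```text
side stop top 211 u [-0.0107  0.0139] v from mouth [0.027  0.0621] h 0.0764Traceback (most recent call last):
  File "<stdin>", line 10, in <module>
    return umr_minimum(a, axis, None, out, keepdims, initial, where)
ValueError: zero-size array to reduction operation minimum which has no identity
```

```bash
python3 - <<'E'
from h import *
p,d=robot.grab_frame("scene");W=cloud("scene",p,d).reshape(-1,3);h=W[:,2]
P=W[:,:2]-RO;u=P@RX;v=P@RY;k=(h>.165)&(h<.205)&(abs(u)<.04)&(abs(v)<.145)
g=np.sort(v[k]);print([(len(s),s.min().round(4),s.max().round(4)) for s in np.split(g,np.where(np.diff(g)>.005)[0]+1)],np.percentile(u[k],[2,98]).round(4),h[k].max().round(4))
cv2.imwrite("pics/f.png",cv2.resize(p[130:345,190:470,::-1],None,fx=2.5,fy=2.5))
E
```

```text
[(196, np.float64(-0.1321), np.float64(-0.0998)), (212, np.float64(-0.091), np.float64(-0.0576)), (226, np.float64(-0.0493), np.float64(-0.0154))] [-0.0068  0.0096] 0.2016
```

View pics/f.png

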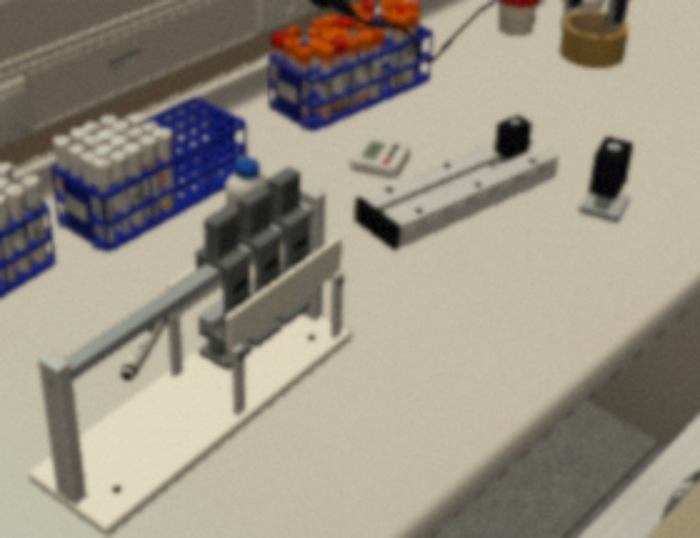

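Final picture: three hangers at (222,240), (258,215) and (285,190) behind the strip, the stop in the slot at (513,137), bystanders in place. Handing in.

```bash
python3 -c "
from bench import robot
print(robot.sense()['wrist_force']);print(robot.sign_off())"
```

```text
[-0.00912017  0.28979948  0.41126139]
the job is handed in; nothing more can be done
None
```

The job is done and handed in at about 41.5 s of the 210 s allowed. The system reports no verdict.

**What I did:** I slid the small stop out and put it aside. Then I took out all three hangers one by one, hooked each at the open half of the rail and slid it in between the guard strips. Last, I slid the stop back into the slot.

**What went wrong and was mended:**
- The grip slackened while I was sliding out the first hanger. The hanger stayed upright in the slot and I regripped it.
- The stop was knocked about 40 mm aside on the bench. I measured its new place before picking it up.

**Last checks:**

| Item | Measured | Limit |
|---|---|---|
| Hanger tabs, rail y | about -0.116, -0.075 and -0.034 m | -0.15 to -0.015 m |
| Hanger tabs, rail x | about 1.5 mm off centre | within 9 mm |
| Stop, block centre in from the open end | about 45 mm | 13 to 120 mm |
| Stop, sideways offset | about 1.6 mm | within 5 mm |
| Stop, block top above bench | 76 mm (upright, foot on the slot floor) | 70 to 82 mm, from block-centre limits |

The hangers look upright in the final picture, the bystanders look undisturbed, and the gripper is clear of everything.

**Disagreements:**
- The side and scene cameras differ by about 5 mm along y, so I averaged them where I had both.
- The last hanger readings come from the scene camera alone, because the hand blocked the side view. They may be a few millimetres off, which is well within the limits.

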